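Set the honey tasting rack right and shut its cover

ROBOT

A 6-joint arm with a two-finger parallel gripper is mounted at the origin on a cart in front of the work surface, level with it; the furniture and walls round the work are solid. World frame = base frame: x ahead of the robot, y to its left, z up, the work surface at z = 0. Lengths are in m, angles in rad, forces in N, time in s.
With the tool pointing down it reaches from about 0.35 to 0.875 m from the base axis. Payload 4.2 kg.
Tool frame: the origin (TCP) lies on the centre line of the jaws, within the pads' length; the fingertips stand 14 mm ahead of it and the grasp point (between the pads) lies 5 mm behind it; z points along the fingers, y is the line along which they close (so a half turn about z gives the same grasp; the last joint's range is limited). The gripper opens to 87 mm and grips with 3 to 60 N. Pads are 19 mm wide; open, the fingers measure 117 mm over their backs; the gripper's body (75 mm by 190 mm) begins 51 mm behind the grasp point.
Start: joints at [1.497, 0.385, 0.008, 0, -1.194, -0.259], TCP at [0.204, 0.591, 0.237] pointing down, gripper open.
Joint ranges: [-3.14, 3.14], [-1.21, 2.06], [-1.07, 1.41], [-3.16, 2.05], [-2.99, -0.16], [-3.1, 3.1]. Speed limits (rad/s): [2.79, 2.79, 3.14, 3.14, 3.14, 3.14].

INTERFACE

Orientations are given as a unit quaternion [x, y, z, w].
In Python, from rig import robot gives the robot as it stands.
- The arm moves only by the tool step_arm, never from a script. Its argument "targets" is a list of rows, each a list of 7 numbers: the turn, a rotation vector about the tool's x, y, z in rad, then the shift along the tool's x, y, z in mm, then the opening, from 0 (shut) to 1 (fully open). In form: [[wx, wy, wz, tx, ty, tz, claw], ...]. A call has 1 to 12 rows; each row is the pose to reach, as a shift and turn from the pose commanded when the call began, along the tool's axes at that moment; what a row does not reach only later rows make up. A row lasts 1/12 s, in which the tool goes at most 41.7 mm and 7.16 degrees, less where a joint would pass 70% of its speed; a pose out of reach is approached as far as the arm can. A call with a gripper value outside its range is refused whole. The fingers move at their own pace and stop on an object; "newtons" is the grip in N (left out, the last holds). Time passes only in rows, so rows that repeat a pose let the fingers close. It gives the time, the measured TCP pose, the force, the opening and the grip force at its end, in the units of the state.
- robot.state(): the state, without advancing time (a new reading comes with each control period).
- robot.capture(name): name is "side" or "top"; returns the picture (384x512x3 uint8, blue, green, red); there is no depth.
- robot.calibration(name): a dict with "camera_matrix" (3x3 intrinsics, pixels), "position" and "rotation" of the camera in the world. Camera axes: x right, y down, z forward; pixel columns grow to the right and rows downward; lengths in m; the calibration is good to about 2 mm. A picture is of the moment at which its call begins. calibration takes no time and is no camera call.
- robot.job_done(): hands the job in; it is judged then, once.
The state is a dict: "t": time; "qpos": joint angles; "qd": joint speeds; "joint_torque": joint torques, N m; "ee_pos": TCP position; "ee_rot": TCP orientation; "ft_force": force on the tool from outside, world axes, zero at the start; "ft_torque": the same for the moment, N m; "grip_width": finger opening in m; "grip_force": force on a finger pad.
Only numpy, scipy, OpenCV 4.12 (cv2) and the standard library are available. Lean on these libraries where they do the work, as an engineer would, in place of code of your own. Each camera call takes 0.05 s, during which the arm holds its last target. There are 200 camera calls.

TASK

Someone has put one long tasting tube in the lower row of the sloping rack, where only short vials belong, and it keeps the cover from closing. Move it into the empty hole of the upper row, stand the vial from the small stand in the hole this frees, both pushed fully home, then shut the clear cover down over all the caps; let no tube topple and leave the honey jar where it is.

Things in the scene. Friction and masses are not known exactly. Their poses are not given: they have to be found in the camera images.
- rack: sloping oak tasting rack, 166 wide, 160 deep, fixed; origin on the counter under the middle of its top, x to its high back, y to its left, z up. The top rises to the back at 25 degrees, its middle 79 above the counter. Six 22 mm holes square to the slope, two rows of three, 48 apart both ways: upper row 75 deep for long tubes, lower row 38 deep for vials, so every cap at home is 50 off the slope
- deep_left (a point): mouth of the left hole of the upper, 75 deep row (level with the slope); z points out along the hole's axis, leaning 25 degrees towards the rack's front; x points up the slope, y along the row to the left. In the start one of the three deep holes is empty
- shallow_left (a point): mouth of the left hole of the lower, 38 deep row; axes as for the upper row
- deep_mid (a point): mouth of the middle hole of the upper, 75 deep row (level with the slope); z points out along the hole's axis, leaning 25 degrees towards the rack's front; x points up the slope, y along the row to the left. In the start one of the three deep holes is empty
- shallow_mid (a point): mouth of the middle hole of the lower, 38 deep row; axes as for the upper row
- deep_right (a point): mouth of the right hole of the upper, 75 deep row (level with the slope); z points out along the hole's axis, leaning 25 degrees towards the rack's front; x points up the slope, y along the row to the left. In the start one of the three deep holes is empty
- shallow_right (a point): mouth of the right hole of the lower, 38 deep row; axes as for the upper row
- long_a: long amber glass tube, 125 long, 20 across, with a black ribbed cap, 22 across and 22 high, on top; about 50 g. Origin at the centre of its round foot (the lowest point), z along it to the cap. Home in the upper row from the start, loose in its hole and leaning 1 or 2 degrees down the slope
- vial_a: short amber glass vial, 88 long, 20 across, with the same cap as the long tubes (22 across, 22 high); about 50 g. Origin at the centre of its round foot (the lowest point), z along it to the cap. Home in the lower row from the start, loose in its hole and leaning 4 or 5 degrees down the slope
- long_b: long amber glass tube, 125 long, 20 across, with a black ribbed cap, 22 across and 22 high, on top; about 50 g. Origin at the centre of its round foot (the lowest point), z along it to the cap. Home in the upper row from the start, loose in its hole and leaning 1 or 2 degrees down the slope
- vial_b: short amber glass vial, 88 long, 20 across, with the same cap as the long tubes (22 across, 22 high); about 50 g. Origin at the centre of its round foot (the lowest point), z along it to the cap. Home in the lower row from the start, loose in its hole and leaning 4 or 5 degrees down the slope
- long_c: long amber glass tube, 125 long, 20 across, with a black ribbed cap, 22 across and 22 high, on top; about 50 g. Origin at the centre of its round foot (the lowest point), z along it to the cap. This one stands by mistake in a hole of the lower row, 87 off the slope, loose in it and leaning 4 or 5 degrees down the slope
- vial_c: short amber glass vial, 88 long, 20 across, with the same cap as the long tubes (22 across, 22 high); about 50 g. Origin at the centre of its round foot (the lowest point), z along it to the cap. This one waits upright in the small stand, 60 of it above the stand's top
- stand: low upright oak stand, 56 by 116, 40 high, fixed; two holes of 22 mm bore, 28 deep, 27 to its left and right (y) of the middle; the vial stands in the left one. Origin under its centre, z up
- cover (a joint): angle of the rack's clear hinged cover, rad: 0 lies shut over the caps (7 above them) parallel to the slope, about 2.0 stands upright, it starts at 2.1 to 2.4, leaning back; limit 2.6. The hinge is stiff: the cover stays where it is left and needs 1 to 2 N at its bar
- cover_hinge (a point): middle of the cover's hinge axis (the axis is the rack's y), above the rack's high back edge
- cover_bar (a point): centre of the oak grip bar, 12 across and 156 long, along the cover's free edge, parallel to the hinge axis and 128 from it. The 3 mm pane, 156 wide, fills the space between bar and hinge; shut, it lies on two 57 tall posts at the rack's front corners, 40 from the nearest hole
- honey_jar: honey jar standing to the left of the small stand, 71 across, 110 high, origin under its centre; it stays where it is
Things that resemble listed ones, but are neither listed nor needed, are in the scene too. Leave any blue, purple or turquoise look-alike of the vial_c alone.

How it is judged:
At the end, for the whole second after the job is handed in: All three long tubes stand in the upper row and all three vials in the lower row, each with its foot within 4 mm of its hole's floor and 5 mm of the row's line, along the hole's axis within 0.12 rad and at rest, and the cover is shut (below 0.06 rad) (x of long_a in the frame of deep_mid between -0.005 and 0.005 m and z of long_a in the frame of deep_mid between -0.079 and -0.071 m and angle between the z axis of each of long_a, long_b, long_c and the z axis of deep_mid, either way round below 0.12 rad and linear speed of each of long_a, long_b, long_c, vial_a, vial_b, vial_c below 0.02 m/s and x of long_b in the frame of deep_mid between -0.005 and 0.005 m and z of long_b in the frame of deep_mid between -0.079 and -0.071 m and x of long_c in the frame of deep_mid between -0.005 and 0.005 m and z of long_c in the frame of deep_mid between -0.079 and -0.071 m and x of vial_a in the frame of shallow_mid between -0.005 and 0.005 m and z of vial_a in the frame of shallow_mid between -0.042 and -0.034 m and angle between the z axis of each of vial_a, vial_b, vial_c and the z axis of shallow_mid, either way round below 0.12 rad and x of vial_b in the frame of shallow_mid between -0.005 and 0.005 m and z of vial_b in the frame of shallow_mid between -0.042 and -0.034 m and x of vial_c in the frame of shallow_mid between -0.005 and 0.005 m and z of vial_c in the frame of shallow_mid between -0.042 and -0.034 m and value of joint cover below 0.06 rad); the robot touches nothing.
It fails at once if a tube or vial topples or is laid over (angle between any of long_a, long_b, long_c, vial_a, vial_b, vial_c's own z axis and vertical above 1.15 rad).
It fails at once if the honey jar is pushed out of its place (distance of honey_jar from where it was at the start of the episode above 0.03 m).
It also fails if it takes over 72 s, if anything falls off the work surface, if the arm or the gripper's body presses on something with over 40 N, if the wrist force passes 120 N, or if a joint passes its speed limit or range.

## Working session

There is one attempt and no reset: what is moved stays moved. The work goes in short steps, Python scripts to look and compute and a tool call to move; the robot and the scene stay as the last step left them, time stands still between calls to the robot, and variables do not carry over. Pictures are saved under pics/ and viewed, at most 10 in all, crops included, and the job is handed in when it is done.

Besides the shell and the picture viewer there is one more tool, called after "Request:" by a JSON object that holds its "api" and its "payload". step_arm: Moves the arm, as the interface text tells. Its arguments: {"type":"object","properties":{"targets":{"type":"array","items":{"type":"array","items":{"type":"number"}}},"newtons":{"type":"number"}},"required":["targets"]}

```bash
mkdir -p pics
python3 - <<'E'
from rig import robot
import cv2,numpy as np
np.set_printoptions(precision=4,suppress=True)
for n in("side","top"):
    im=robot.capture(n); cv2.imwrite(f"pics/{n}0.png",im)
    c=robot.calibration(n); print(n,c)
s=robot.state(); print(s)
E
```

```text
side {'camera_matrix': array([[462.4319,   0.    , 255.1447],
       [  0.    , 462.4319, 193.4458],
       [  0.    ,   0.    ,   1.    ]]), 'position': array([ 0.6795, -0.6727,  0.5197]), 'rotation': array([ 0.8308,  0.016 , -0.0155, -0.5561])}
top {'camera_matrix': array([[446.5694,   0.    , 253.1681],
       [  0.    , 446.5694, 192.0082],
       [  0.    ,   0.    ,   1.    ]]), 'position': array([0.4447, 0.2885, 1.1759]), 'rotation': array([ 0.7086, -0.7001,  0.0625, -0.0621])}
{'t': 0.1, 'qpos': array([ 1.4966,  0.3855,  0.0068, -0.0004, -1.194 , -0.2586]), 'qd': array([-0.    ,  0.0001,  0.0041,  0.0011,  0.    , -0.0008]), 'joint_torque': array([ -0.0001, -39.1691,  18.7935,   4.2318,   0.0134,  -0.0001]), 'ee_pos': array([0.204 , 0.5902, 0.2356]), 'ee_rot': array([ 0.9862, -0.1657, -0.0001,  0.001 ]), 'ft_force': array([ 0.1842, -0.2804,  0.0674]), 'ft_torque': array([-0.0194,  0.007 ,  0.002 ]), 'grip_force': 0.0, 'grip_width': 0.08684323455692704}
```

View pics/side0.png

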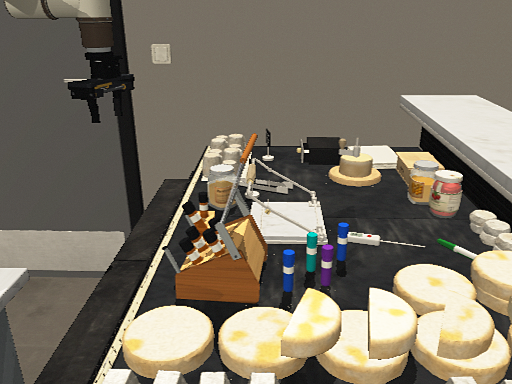

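View pics/top0.png

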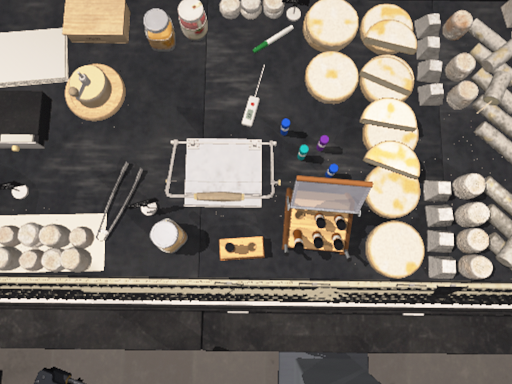

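```bash
cat > h.py <<'E'
import numpy as np,cv2
from scipy.spatial.transform import Rotation as R
from rig import robot
np.set_printoptions(precision=4,suppress=True)
C={n:robot.calibration(n) for n in("side","top")}
def proj(n,P):
    c=C[n]; P=np.atleast_2d(P); q=R.from_quat(c["rotation"]).inv().apply(P-c["position"])@np.array(c["camera_matrix"]).T
    return q[:,:2]/q[:,2:]
def ray(n,u,v):
    c=C[n]; d=R.from_quat(c["rotation"]).apply(np.linalg.inv(c["camera_matrix"])@[u,v,1]); return np.array(c["position"]),d/np.linalg.norm(d)
def plane(n,u,v,z):
    p,d=ray(n,u,v); return p+d*(z-p[2])/d[2]
def tri(a,b):
    (p,d),(q,e)=ray("side",*a),ray("top",*b)
    s,t=np.linalg.lstsq(np.c_[d,-e],q-p,rcond=None)[0]; A,B=p+s*d,q+t*e
    return (A+B)/2,np.linalg.norm(A-B)
E
python3 - <<'E'
from h import *
t=cv2.imread("pics/top0.png"); s=cv2.imread("pics/side0.png")
a=cv2.resize(t[165:270,205:385],None,fx=4.4,fy=4.4,interpolation=cv2.INTER_CUBIC)
cv2.imwrite("pics/c1.png",a)
b=cv2.resize(s[125:310,150:350],None,fx=3.2,fy=3.2,interpolation=cv2.INTER_CUBIC)
cv2.imwrite("pics/c2.png",b)
print(R.from_quat(C["top"]["rotation"]).as_matrix())
for u,v in[(283,250),(350,254),(290,180),(241,247),(168,236)]: print(u,v,plane("top",u,v,0.04))
E
```

```text
[[ 0.0119 -0.9844  0.1755]
 [-0.9999 -0.012   0.0005]
 [ 0.0016 -0.1755 -0.9845]]
283 250 [0.4993 0.212  0.04  ]
350 254 [0.4913 0.043  0.04  ]
290 180 [0.68   0.1939 0.04  ]
241 247 [0.5055 0.3182 0.04  ]
168 236 [0.531  0.5039 0.04  ]
```

View pics/c1.png

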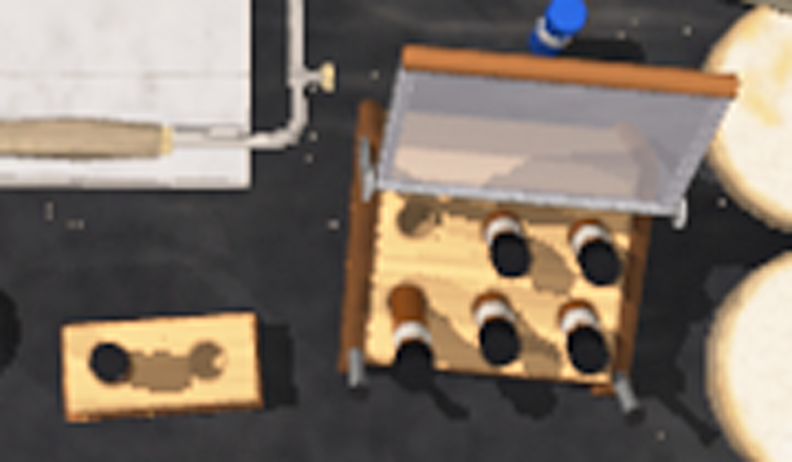

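View pics/c2.png

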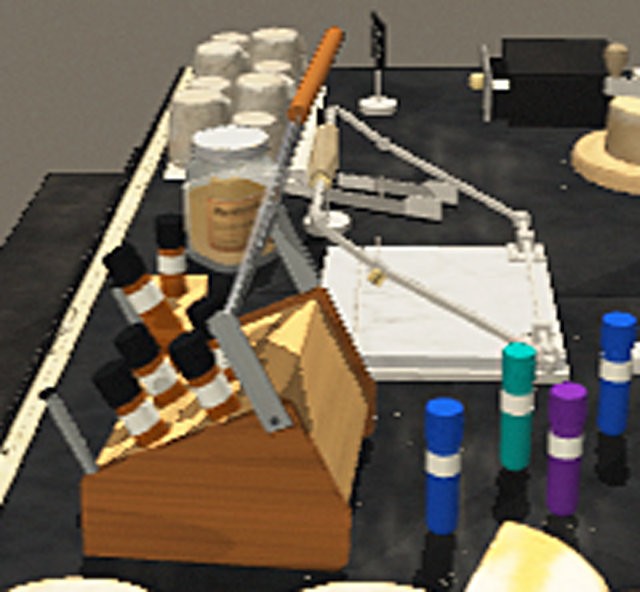

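```bash
cat > fit.py <<'E'
from h import *
T=lambda a,b:(205+(a+.5)/4.4-.5,165+(b+.5)/4.4-.5)
S=lambda a,b:(150+(a+.5)/3.2-.5,125+(b+.5)/3.2-.5)
pts={"dm":(T(511,257),.1344),"dr":(T(602,263),.1344),"sm":(T(499,344),.1142),"sr":(T(587,351),.1142),"lc":(T(413,358),.1446),"hole":(T(418,213),.089),"vial":(T(108,362),.100),"barL":(T(405,58),.25),"barR":(T(735,84),.25),
"standL":(T(62,328),.04),"standL2":(T(66,420),.04),"standR":(T(256,313),.04),"standR2":(T(262,403),.04)}
W={}
for k,(p,z) in pts.items(): W[k]=plane("top",*p,z); print(k,np.round(p,1),W[k])
th=np.radians(25)
for k,a,b in[("dm",(205,290),(511,257)),("dr",(186,343),(602,263)),("sm",(134,334),(499,344)),("sr",(110,373),(587,351)),("lc",(120,250),(413,358)),("vial",(169,220),(108,362)),("bar near end",(298,108),(735,84)),("bar far end",(337,34),(405,58))]:
    print("tri",k,*tri(S(*a),T(*b)))
E
python3 fit.py
```

```text
dm [320.8 223. ] [0.5585 0.13   0.1344]
dr [341.4 224.4] [0.5559 0.0817 0.1344]
sm [318.  242.8] [0.5136 0.1341 0.1142]
sr [338.  244.4] [0.5105 0.0868 0.1142]
lc [298.5 246. ] [0.5038 0.1835 0.1446]
hole [299.6 213. ] [0.5874 0.1746 0.089 ]
vial [229.2 246.9] [0.5022 0.345  0.1   ]
barL [296.7 177.8] [0.6414 0.1972 0.25  ]
barR [371.7 183.7] [0.6306 0.0387 0.25  ]
standL [218.7 239.2] [0.5246 0.375  0.04  ]
standL2 [219.6 260.1] [0.4722 0.3714 0.04  ]
standR [262.8 235.8] [0.5346 0.2633 0.04  ]
standR2 [264.2 256.2] [0.4832 0.2595 0.04  ]
tri dm [0.5594 0.1314 0.1414] 0.0034619352755632187
tri dr [0.5562 0.0811 0.1316] 1.2176275898866558e-05
tri sm [0.5148 0.1337 0.1101] 0.0018791018389472604
tri sr [0.5103 0.0857 0.109 ] 0.0009402942446737843
tri lc [0.5021 0.1832 0.1449] 0.0034294341980533986
tri vial [0.5037 0.3453 0.0984] 0.0027253233519568282
tri bar near end [0.6247 0.048  0.2841] 0.0019487480645738412
tri bar far end [0.6369 0.2005 0.2813] 0.004168283746757052
```

```bash
cat >> h.py <<'E'
yaw=-0.065
e=np.array([np.cos(yaw),np.sin(yaw),0]); f=np.array([-np.sin(yaw),np.cos(yaw),0]); Z=np.array([0,0,1.])
def tool(deg):  # tool frame tilted deg from straight down, toward the rack's back
    t=np.radians(deg); return np.c_[np.cos(t)*e+np.sin(t)*Z,-f,np.sin(t)*e-np.cos(t)*Z]
def to(pos,M):
    s=robot.state(); R0=R.from_quat(s["ee_rot"]); 
    rv=(R0.inv()*R.from_matrix(M)).as_rotvec(); sh=R0.inv().apply(pos-s["ee_pos"])*1e3
    print("row",np.round(rv,4),np.round(sh,1),"t",s["t"],"ee",s["ee_pos"],"grip",s["grip_width"],s["grip_force"])
E
python3 - <<'E'
from h import *
M=tool(29.5); cap=np.array([.5084,.1829,.135])
to(cap+M[:,2]*-.075,M)
E
```

```text
row [ 0.0709  0.5119 -0.2615] [385.2 295.2  35.9] t 0.1 ee [0.204  0.5902 0.2356] grip 0.08684323455692704 0.0
```

Request:
{"api": "step_arm", "payload": {"targets": [[0.071, 0.512, -0.262, 385, 295, 36, 0.6], [0.071, 0.512, -0.262, 385, 295, 36, 0.6], [0.071, 0.512, -0.262, 385, 295, 36, 0.6], [0.071, 0.512, -0.262, 385, 295, 36, 0.6], [0.071, 0.512, -0.262, 385, 295, 36, 0.6], [0.071, 0.512, -0.262, 385, 295, 36, 0.6], [0.071, 0.512, -0.262, 385, 295, 36, 0.6], [0.071, 0.512, -0.262, 385, 295, 36, 0.6], [0.071, 0.512, -0.262, 385, 295, 36, 0.6], [0.071, 0.512, -0.262, 385, 295, 36, 0.6], [0.071, 0.512, -0.262, 385, 295, 36, 0.6], [0.071, 0.512, -0.262, 385, 295, 36, 0.6]]}}

```text
t: 1.1
ee_pos: [0.4719, 0.1828, 0.2]
ee_rot: [0.967, -0.032, 0.254, 0.008]
ft_force: [0.4, 0.5, 0.2]
grip_width: 0.0521
grip_force: 0.0
```

Request:
{"api": "step_arm", "payload": {"targets": [[0, 0, 0, 0, 0, 0, 0.6], [0, 0, 0, 0, 0, 0, 0.6], [0, 0, 0, 0, 0, 0, 0.6]]}}

```text
t: 1.35
ee_pos: [0.4717, 0.1861, 0.2006]
ee_rot: [0.966, -0.031, 0.255, 0.007]
ft_force: [-0.2, 0.1, 0.9]
grip_width: 0.0523
grip_force: 0.0
```

Run:
```python
from h import *
M=tool(29.5); cap=np.array([.5084,.1829,.135])
to(cap+M[:,2]*-.075,M); to(cap+M[:,2]*.005,M)
a=robot.capture("side")[125:310,130:330]; b=robot.capture("top")[165:270,245:385]
cv2.imwrite("pics/m1.png",np.vstack([cv2.resize(a,(400,370),interpolation=2),cv2.resize(b,(400,300),interpolation=2)])[:600] if 0 else np.hstack([cv2.resize(a,(400,370),interpolation=2),cv2.resize(b,(400,300),interpolation=2)[:, :] if 0 else cv2.copyMakeBorder(cv2.resize(b,(400,300),interpolation=2),0,70,0,0,0)]))
s=robot.state(); m=R.from_quat(s["ee_rot"]).as_matrix()
print("tip px",proj("side",s["ee_pos"]+.014*m[:,2]),proj("top",s["ee_pos"]+.014*m[:,2]))
```

```text
row [-0.002  -0.0006 -0.0005] [-0.2  0.9  0.2] t 1.35 ee [0.4717 0.1861 0.2006] grip 0.052349156960676504 0.0
row [-0.002  -0.0006 -0.0005] [-0.3  1.  80.2] t 1.35 ee [0.4717 0.1861 0.2006] grip 0.052349156960676504 0.0
tip px [[175.1678 181.9118]] [[299.035 256.556]]
```

View pics/m1.png

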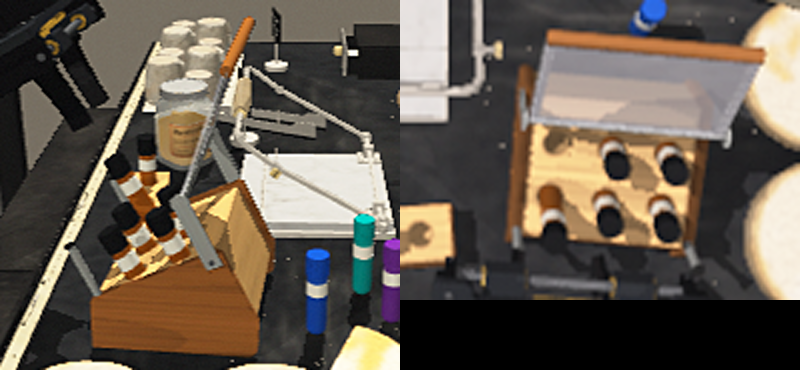

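Request:
{"api": "step_arm", "payload": {"targets": [[0, 0, 0, 0, 1, 30, 0.6], [0, 0, 0, 0, 1, 50, 0.6], [0, 0, 0, 0, 1, 65, 0.6], [0, 0, 0, 0, 1, 75, 0.6], [0, 0, 0, 0, 1, 80, 0.6], [0, 0, 0, 0, 1, 80, 0.6], [0, 0, 0, 0, 1, 80, 0.6]]}}

```text
t: 2.03
ee_pos: [0.5113, 0.1824, 0.1305]
ee_rot: [0.967, -0.032, 0.254, 0.008]
ft_force: [0.4, -0.3, -0.3]
grip_width: 0.052
grip_force: 0.0
```

Run:
```python
from h import *
M=tool(29.5); cap=np.array([.5084,.1829,.135])
to(cap+M[:,2]*.005,M)
a=robot.capture("side")[150:280,130:290]; b=robot.capture("top")[175:275,245:385]
cv2.imwrite("pics/m2.png",np.hstack([cv2.resize(a,(400,325),interpolation=2),cv2.resize(b,(400,325),interpolation=2)]))
```

```text
row [-0.0009  0.0003 -0.0012] [-0.4 -0.3 -0.3] t 2.0333 ee [0.5113 0.1824 0.1305] grip 0.052019343772936946 0.0
```

View pics/m2.png

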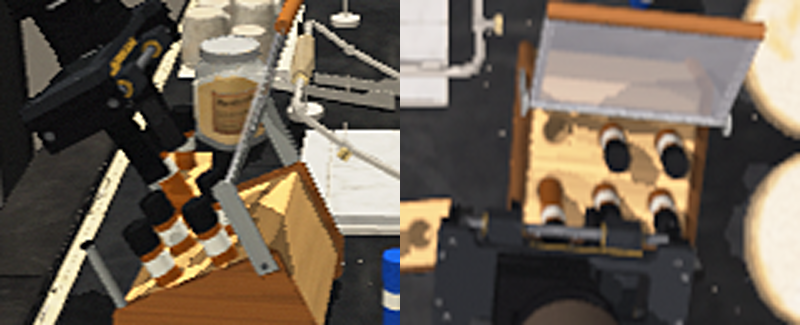

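Request:
{"api": "step_arm", "payload": {"targets": [[0, 0, 0, 0, 0, 0, 0.1], [0, 0, 0, 0, 0, 0, 0.1], [0, 0, 0, 0, 0, 0, 0.1], [0, 0, 0, 0, 0, 0, 0.1], [0, 0, 0, 0, 0, 0, 0.1], [0, 0, 0, 0, 0, 0, 0.1], [0, 0, 0, 0, 0, 0, 0.1]], "newtons": 15}}

```text
t: 2.72
ee_pos: [0.511, 0.1827, 0.1312]
ee_rot: [0.966, -0.031, 0.255, 0.007]
ft_force: [-1.0, 0.2, 1.1]
grip_width: 0.0215
grip_force: 15.0
```

Request:
{"api": "step_arm", "payload": {"targets": [[0, 0, 0, 0.8, 0, -10, 0.1], [0, 0, 0, 1.6, 0, -20, 0.1], [0, 0, 0, 2.4, 0, -30, 0.1], [0, 0, 0, 3.2, 0, -41, 0.1], [0, 0, 0, 4.3, 0, -55, 0.1], [0, 0, 0, 5, 0, -65, 0.1], [0, 0, 0, 5, 0, -65, 0.1], [0, 0, 0, 5, 0, -65, 0.1]]}}

```text
t: 3.38
ee_pos: [0.4831, 0.1852, 0.1902]
ee_rot: [0.966, -0.031, 0.255, 0.007]
ft_force: [-0.6, 0.0, -0.3]
grip_width: 0.0211
grip_force: 15.0
```

Run:
```python
from h import *
M=tool(25); n=-M[:,2]; d=np.array([.588,.1765,.0895])
to(d+n*(.015+.114-.005),M)
```

```text
row [-0.0035 -0.0798  0.0007] [51.7  2.  15.9] t 3.3833 ee [0.4831 0.1852 0.1902] grip 0.021125942618677687 14.982705479487777
```

Request:
{"api": "step_arm", "payload": {"targets": [[0, -0.04, 0, 25, 1, 0, 0.1], [0, -0.079, 0, 51, 2, 6, 0.1], [0, -0.079, 0, 51, 2, 6, 0.1], [0, -0.079, 0, 51, 2, 6, 0.1], [0, -0.079, 0, 51, 2, 6, 0.1]]}}

```text
t: 3.8
ee_pos: [0.5312, 0.1787, 0.2091]
ee_rot: [0.976, -0.032, 0.216, 0.007]
ft_force: [0.0, 0.3, -1.1]
grip_width: 0.0213
grip_force: 15.0
```

Run:
```python
from h import *
s=robot.state(); m=R.from_quat(s["ee_rot"]).as_matrix(); G=s["ee_pos"]-.005*m[:,2]
print(s["ee_pos"],s["grip_width"])
F=G+m[:,2]*.114
for n in("side","top"): print(n,"G",proj(n,G),"foot",proj(n,F),"hole",proj(n,[.588,.1765,.0895]))
A=robot.capture("side");B=robot.capture("top"); cv2.imwrite("pics/s3.png",A);cv2.imwrite("pics/t3.png",B)
a=A[165:275,165:255]; b=B[190:260,280:360]
cv2.imwrite("pics/m3.png",np.hstack([cv2.resize(a,(400,489),interpolation=2),cv2.copyMakeBorder(cv2.resize(b,(400,350),interpolation=2),0,139,0,0,0)]))
```

```text
[0.5312 0.1787 0.2091] 0.02131178932995897
side G [[198.9747 171.682 ]] foot [[224.8935 220.071 ]] hole [[230.5234 229.0766]]
top G [[303.8292 232.4272]] foot [[300.103  216.1273]] hole [[298.8482 212.7565]]
```

View pics/m3.png

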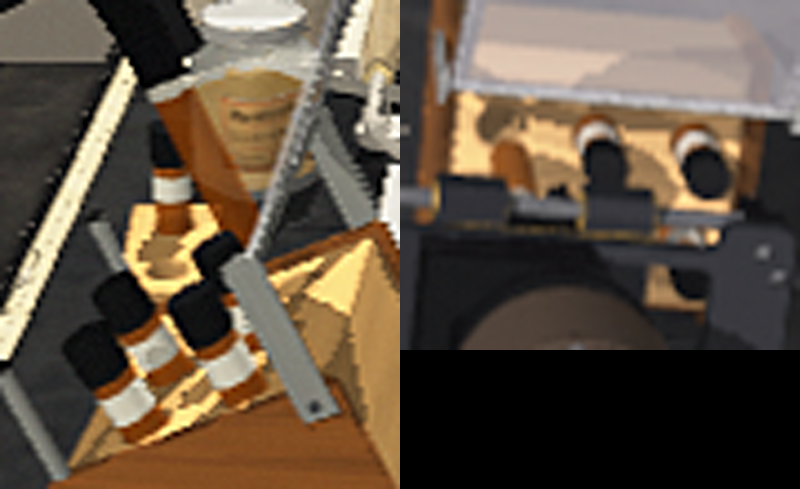

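Run:
```python
from h import *
for n,fn,r0,r1,c0,c1 in(("side","pics/s3.png",184,224,190,228),("top","pics/t3.png",212,232,294,312)):
    im=cv2.imread(fn); h=cv2.cvtColor(im,cv2.COLOR_BGR2HSV)
    m=(h[...,0]<13)&(h[...,1]>150)
    print(n)
    for v in range(r0,r1,2 if n=="side" else 1):
        print(v,"".join("#" if x else "." for x in m[v,c0:c1]), np.where(m[v,c0:c1])[0][[0,-1]]+c0 if m[v,c0:c1].any() else "")
t=cv2.imread("pics/top0.png"); print(cv2.cvtColor(t,cv2.COLOR_BGR2GRAY)[204:222,290:314])
```

```text
side
184 ...................................... 
186 ................###................... [206 208]
188 ..........####..#.##........#......... [200 218]
190 ...........##.##.#.................... [201 207]
192 ...........###..#..................... [201 206]
194 .............####.....#............... [203 212]
196 .............#####.................... [203 207]
198 ..............##..#................... [204 208]
200 ...............#......#............... [205 212]
202 ................#.......####.......... [206 217]
204 ..........##..##...................... [200 205]
206 ...................##..###.##......... [209 218]
208 ....................#...#.#..#........ [210 219]
210 .................##....#...##.##...... [207 221]
212 .........................#.######..... [215 222]
214 ...............##.......##.....##..... [205 222]
216 ...............###.......####......... [205 218]
218 ............................#.#....... [218 220]
220 .............................#........ [219 219]
222 ...................................... 
top
212 .................. 
213 .................. 
2
[... 1576 characters left out ...]
79 228 224 198 115  76  81  82  79  96 124 134 134  86 147 207 204
  204 205 194 164 167 160]
 [128 210 225 223 205 137  76  80  81  94 132 155 154 153 160 179 202 200
  200 200 201 203 205 193]
 [130 208 222 220 214 173 101  77  88 122 146 149 157 187 213 213 205 195
  195 195 197 197 198 188]
 [ 98 173 221 218 217 202 163 128 115 132 143 160 183 197 194 219 214 205
  204 205 201 191 193 187]
 [129 203 220 217 218 216 206 192 182 181 188 198 208 206 192 215 215 215
  215 215 211 201 203 197]
 [158 226 220 218 218 219 219 216 217 217 218 217 218 218 216 216 216 214
  214 214 214 215 215 212]
 [140 206 224 221 221 220 221 221 221 219 218 218 218 218 219 218 218 218
  218 217 216 215 213 213]]
```

Run:
```python
from h import *
np.set_printoptions(linewidth=200)
t=cv2.imread("pics/t3.png").astype(int); print(t[212:228,294:312,1])
s=cv2.imread("pics/s3.png").astype(int); print((s[186:224:3,192:230,1]))
```

```text
[[202 195 128  77  80  80  78  74  77  89  99 100  99 100  99 101 101 100]
 [190 143  76  74  77  78  75  72  89 110  93 125 144  96  97  98  99 100]
 [183 110  71  76  76  76  73  71 103 131  85 144 191 157 157 158 141  96]
 [187 106  73  77  78  75  91 119 127 128  82 140 201 199 198 198 186 156]
 [200 128  73  77  78  91 128 151 148 147 154 170 196 194 193 194 195 196]
 [210 164  95  73  86 112 123 129 137 162 195 211 200 188 188 189 189 190]
 [214 196 155 123 110 107  86  91 101 120 156 210 213 200 200 199 195 183]
 [216 214 202 182 140  86  79  78  75  64  89 170 221 217 215 213 209 197]
 [216 217 219 200 132  82  85  83  80  73  61 120 188 179 176 190 216 215]
 [220 220 223 197 100  84  87  84  80  75  67  87 123 126 124 145 181 179]
 [220 221 224 203 118  84  85  83  80  76  67  67 100 131 129 127 126 122]
 [211 212 216 200 131  83  86  84  80  76  68  58  88 128 127 126 126 123]
 [159 157 165 161 110  79  81  81  81  76  71  59  82 124 122 120 121 122]
 [ 59  58  72  88  65  57  61  73  85  79  73  62  75 119 131 127 128 128]
 [ 29  29  29  30  30  31  36  65  86  78  72  65 
[... 1416 characters left out ...]
35  42  43  51  49  52  50  45  46  49  52  61  62  39 101 152 123  95  73  50]
 [ 52  41 108 200 211 215 230 220 130  67  73  73  67  62  52  79 171 218 211 219 189  53  59  51  54  53  47  47  46  44  46 125 186 117  68  71  37  28]
 [ 41  51 151 224 217 226 228 183  59  53  60  62  56  46  35  34 111 205 237 235 247 230  87  44  42  54  51  49  45  41 123 183 117  65  69  22  32  44]
 [ 23 139 235 232 200  86  99 107 112 114 117 115 112 180 252 240 241 220  86   0   8  18  25  25  22  12  18  30  46 146 204 116  70  66  37  39  44  42]
 [153 224 237 205  91 105 107 110 110 111 110 105 181 252 242 203  30   6  16  22  20  12  16  12   8  60 118 149 208 197  90  63  58  39  43  47  55  62]]
```

Run:
```python
from h import *
M=tool(25); ux=M[:,0]; n=-M[:,2]
hole=plane("top",299.5,213.6,.0892); print("hole top",hole)
for fz in(.108,.112,.116):
    F=plane("top",301.8,221.5,fz); d=F-hole; print("foot rel top: s %.1f y %.1f n %.1f"%tuple(1e3*np.array([d@ux,d@f,d@n])))
# side: axis plane; tube axis point (209.4,198): find s offset so that a point at height along axis with y of hole hits the ray
p,dd=ray("side",209.4,198)
for yy in(.174,.178,.182):
    Pt=p+dd*(yy-p[1])/dd[1]; d=Pt-hole; print("side axis s %.1f n %.1f"%(1e3*d@ux,1e3*d@n))
# dm, dr, sm, sr right/left reference in side0: label/caps tops
```

```text
hole top [0.586  0.1749 0.0892]
foot rel top: s -11.3 y -4.8 n 26.0
foot rel top: s -10.0 y -4.4 n 29.8
foot rel top: s -8.8 y -4.0 n 33.7
side axis s -4.7 n 79.9
side axis s -6.2 n 78.7
side axis s -7.7 n 77.6
```

Request:
{"api": "step_arm", "payload": {"targets": [[0, 0, 0, 7, -3, 0, 0.1], [0, 0, 0, 7, -3, 10, 0.1], [0, 0, 0, 7, -3, 18, 0.1], [0, 0, 0, 7, -3, 18, 0.1], [0, 0, 0, 7, -3, 18, 0.1]]}}

```text
t: 4.32
ee_pos: [0.5442, 0.1807, 0.1959]
ee_rot: [0.976, -0.032, 0.216, 0.007]
ft_force: [-0.9, 0.0, -0.2]
grip_width: 0.0212
grip_force: 15.0
```

Run:
```python
from h import *
np.set_printoptions(linewidth=200)
s=robot.state(); print(s["ee_pos"],s["ft_force"])
a=robot.capture("side");b=robot.capture("top"); cv2.imwrite("pics/s4.png",a);cv2.imwrite("pics/t4.png",b)
print(b[206:226,290:312,1]); print(a[198:226:3,195:232,1])
```

```text
[0.5442 0.1807 0.1959] [-0.8643  0.0075 -0.2278]
[[138 183 175 175 176 174 158 154 154 155 157 168 168 166 169 176 177 181 180 179 181 186]
 [122 160 166 172 175 175 165 164 171 185 188 177 177 179 176 175 176 180 177 174 177 177]
 [ 64  89 130 169 158 133 140 145 153 166 177 170 173 182 192 185 182 194 193 194 196 193]
 [ 48 101 171 193 179 136  98 104 103  97 103 111 116 127 158 179 168 163 150 155 161 165]
 [ 48 102 173 195 194 184 140  98  94  93  93  95  97  97 118 153 144 115  90  94  99 110]
 [ 51 105 174 197 196 193 157  90  84  84  83  85  91 100  99  98  98  99 100 100  99 104]
 [ 58 138 205 199 193 163 109  79  78  77  74  70  77  92 101 100 100  99 100 101 100  99]
 [ 62 141 206 202 184 114  74  73  72  69  64  60  72  92  95 127 146  96  97  98  99  99]
 [ 59 140 205 199 170  89  69  71  71  67  62  57  63  83  89 129 165 161 159 159 142  97]
 [ 74 148 200 193 162  98  67  70  71  66  64  63  56  60  86 104 126 179 203 201 187 157]
 [122 201 212 208 189 129  65  69  72  68  69  69  58  56  84 104 101 123 161 173 199 198]
 [121 203 228 227 218 169  91  70  73  73  72  66 
[... 1580 characters left out ...]
73 217 210 206 209 213 156   9  37  50  53  55  50  50  45 120 178 119  67  70  40  28  26  28]
 [223 219 227 229 182  60  52  60  64  56  49  35  32 110 208 236 234 244 230 104  21  18  22  38  51  48  48 125 181 116  65  71  45  53  58  41  35]
 [233 197  86  98 107 114 117 116 116 111 182 250 240 244 219  87   0  11  18  25  24  21  14  14  21  50 147 203 117  71  69  48  47  46  51  50  47]
 [203  91 104 109 112 110 110 108 106 179 252 241 204  23   6  18  21  16  18  16  10   9  60 120 146 208 199  91  65  64  53  52  50  52  47  46  50]
 [245 235 198 125  95 100 114 121 128 133 134 135 187 218  99   0  12  15  12  67 134 134 133 135 134 135 133 138 130  97  48  45  40  31  41 146 235]]
```

Request:
{"api": "step_arm", "payload": {"targets": [[0, 0, 0, 2.5, 0.7, 0, 0.1], [0, 0, 0, 2.5, 0.7, 4, 0.1], [0, 0, 0, 2.5, 0.7, 8, 0.1], [0, 0, 0, 2.5, 0.7, 10, 0.1], [0, 0, 0, 2.5, 0.7, 12, 0.1], [0, 0, 0, 2.5, 0.7, 12, 0.1]]}}

```text
t: 4.92
ee_pos: [0.5516, 0.1799, 0.1858]
ee_rot: [0.976, -0.032, 0.216, 0.007]
ft_force: [0.5, -0.5, -0.0]
grip_width: 0.0212
grip_force: 15.0
```

Request:
{"api": "step_arm", "payload": {"targets": [[0, 0, 0, 0, 0, 2, 0.1], [0, 0, 0, 0, 0, 4, 0.1], [0, 0, 0, 0, 0, 4, 0.1]]}}

```text
t: 5.17
ee_pos: [0.5533, 0.18, 0.1825]
ee_rot: [0.976, -0.032, 0.216, 0.006]
ft_force: [-0.4, -0.3, -1.5]
grip_width: 0.0216
grip_force: 15.0
```

Run:
```python
from h import *
np.set_printoptions(linewidth=200)
s=robot.state(); print(s["ee_pos"],s["ft_force"])
b=robot.capture("top"); cv2.imwrite("pics/t5.png",b); print(b[208:224,290:312,1])
```

```text
[0.5533 0.18   0.1825] [-0.4365 -0.3473 -1.5117]
[[ 65  89 130 168 158 134 141 145 147 150 163 154 158 165 179 186 181 194 193 193 196 193]
 [ 47 101 171 193 179 135  98 103 101  93  97 101 106 112 146 179 168 163 150 155 161 165]
 [ 48 102 172 195 193 183 141  98  93  90  93  96  98  97 118 153 144 114  90  94 100 110]
 [ 49 106 174 196 196 193 157  86  75  69  72  77  88  99 100  98  98  98  99 100 100 104]
 [ 57 138 205 200 193 163 107  69  66  62  58  53  64  90 101 100  99  99 101 100 100 100]
 [ 64 144 211 206 186 115  68  68  68  64  59  53  49  70  96 126 144  96  97  98  99 100]
 [ 54 120 176 173 153  84  61  66  66  66  61  55  47  58  89 147 194 160 159 158 142  97]
 [ 35  62  88  86  81  59  47  50  52  61  62  57  49  56  86 129 164 178 202 200 187 157]
 [ 33  31  29  28  29  31  32  32  38  56  64  58  51  55  84 103 100 123 176 201 200 200]
 [ 46  45  43  42  40  43  42  40  51  71  64  59  52  50  87 122 110  85 115 152 152 172]
 [ 51  54  52  50  49  50  50  49  62  74  58  53  49  47  80 122 102  53  50  32  56 138]
 [ 50  50  50  50  50  50  51  50  57  59  50  59  80  81  86  99  89  70  86  93  54 113]
 [ 50  49  50  50  49  49  50  49  54  63  76 105 117 115 113 110 107 108 115 123  87  88]
 [ 49  50  49  50  50  49  49  50  54  63  84 115 114 113 112 110 110 113 106 111 115 111]
 [ 49  49  50  49  51  50  50  49  54  57  49  69  70  73  78  83  91  89  97 101 104 106]
 [ 56  49  49  50  50  49  50  50  50  42  11  18  20  23  35  50  62  50  63  59  62  60]]
```

Request:
{"api": "step_arm", "payload": {"targets": [[0, 0, 0, 1.5, 0, 0, 0.1], [0, 0, 0, 1.5, 0, 3, 0.1], [0, 0, 0, 1.5, 0, 5, 0.1], [0, 0, 0, 1.5, 0, 5, 0.1]]}}

```text
t: 5.55
ee_pos: [0.5569, 0.1798, 0.1787]
ee_rot: [0.976, -0.032, 0.216, 0.006]
ft_force: [0.2, 1.2, -0.9]
grip_width: 0.0213
grip_force: 15.0
```

Request:
{"api": "step_arm", "payload": {"targets": [[0, 0, 0, 0, 0, 3, 0.1], [0, 0, 0, 0, 0, 6, 0.1], [0, 0, 0, 0, 0, 8, 0.1], [0, 0, 0, 0, 0, 8, 0.1]]}}

```text
t: 5.88
ee_pos: [0.5602, 0.1794, 0.1712]
ee_rot: [0.976, -0.032, 0.216, 0.006]
ft_force: [-0.5, -0.2, -1.2]
grip_width: 0.0215
grip_force: 15.0
```

Run:
```python
from h import *
np.set_printoptions(linewidth=200)
s=robot.state(); print(s["ee_pos"],s["ft_force"],s["ft_torque"])
b=robot.capture("top"); a=robot.capture("side");cv2.imwrite("pics/t6.png",b);cv2.imwrite("pics/s6.png",a); print(b[206:220,290:308,1])
print(a[186:216:3,195:232,1])
```

```text
[0.5602 0.1794 0.1712] [-0.5403 -0.154  -1.1799] [-0.0897  1.1654 -0.0533]
[[138 183 175 176 176 174 158 154 154 154 158 170 170 168 170 176 177 181]
 [122 160 166 172 176 175 165 164 167 173 180 170 170 171 172 172 173 176]
 [ 65  89 130 168 159 133 140 145 147 150 164 154 158 165 173 168 166 178]
 [ 48 101 171 193 179 135  98 103 100  93  97 101 105 112 141 167 157 148]
 [ 48 103 175 196 195 185 141  98  92  90  90  95  99  98 119 155 145 115]
 [ 53  95 163 203 201 197 159  86  75  69  67  73  87 100  99  97  98  99]
 [ 44  85 135 153 151 142 101  59  58  63  57  51  62  89 102 101 100 100]
 [ 31  29  27  25  22  28  34  36  49  65  59  51  48  69  97 126 145  97]
 [ 42  41  39  37  36  35  35  34  43  60  59  53  46  60  91 148 195 164]
 [ 49  50  48  46  46  45  46  49  51  56  57  53  46  56  87 126 160 156]
 [ 50  49  50  49  50  51  51  53  55  58  51  62  77  78  85  91  70  46]
 [ 50  50  49  49  49  50  50  49  55  64  58  76 108 104  97  96  93  80]
 [ 50  49  51  50  49  50  49  49  53  62  70  94 110 108 108 111 115 114]
 [ 50  50  50  50  49  50  50  50  48  45  62  85 
[... 836 characters left out ...]
69 124 141 129  16   0   1   8  24  58 125 180 166 174 175  96  95  84  70 120 148  98 137 164]
 [ 52  55  56  59  85  90  59  60  56  52  49  75  97  74  98  99  93 124 158 156 163 168 169 154 103  63  59  63  82 115 133 156 165 118  90  78  89]
 [ 51  51  49  37 126 216 212 208 199 186 173 152 125  57  16  17  22  45  89  98  68  72  74  78  77  77  73  67  63  77 129 156 124 103  75  79  76]
 [ 50  49  47  46  51  89 145 179 169 143 101  71  13  28  33  30  32  33  34  30  21  37  48  50  57  61  59  54  51  91 136 125  93  74  48  16  24]
 [199 213 213 228 218 129  67  73  73  68  61  50  81 170 219 208 206 213 214 159   5  23  42  51  52  56  50  48 120 182 119  67  75  49  26  29  27]]
```

Run:
```python
from h import *
s=robot.state(); m=R.from_quat(s["ee_rot"]).as_matrix(); G=s["ee_pos"]-.005*m[:,2]
print("capbottom px",proj("side",G+.011*m[:,2]-.005*m[:,0]),"tip",proj("side",G+.019*m[:,2]), "q",s["qpos"])
a=cv2.imread("pics/s6.png")[165:245,180:250]; b=cv2.imread("pics/t6.png")[195:235,270:350]
cv2.imwrite("pics/m6.png",np.hstack([cv2.resize(a,(420,480),interpolation=2),cv2.resize(b,None,fx=4.7,fy=12,interpolation=2)]))
```

```text
capbottom px [[214.8622 194.9222]] tip [[218.8469 197.4177]] q [ 0.6431  0.219  -0.7259  0.7913 -0.3947  0.1595]
```

View pics/m6.png

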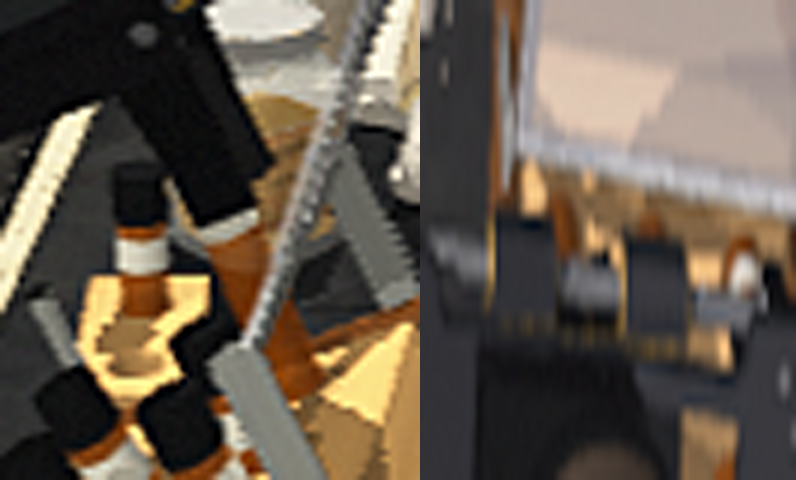

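Request:
{"api": "step_arm", "payload": {"targets": [[0, 0, 0, 0, 0, 5, 0.1], [0, 0, 0, 0, 0, 10, 0.1], [0, 0, 0, 0, 0, 15, 0.1], [0, 0, 0, 0, 0, 20, 0.1], [0, 0, 0, 0, 0, 20, 0.1]]}}

```text
t: 6.4
ee_pos: [0.5684, 0.1787, 0.1532]
ee_rot: [0.976, -0.032, 0.216, 0.007]
ft_force: [-1.2, 0.4, -3.1]
grip_width: 0.0208
grip_force: 15.0
```

Request:
{"api": "step_arm", "payload": {"targets": [[0, 0, 0, 0, 0, 5, 0.1], [0, 0, 0, 0, 0, 10, 0.1], [0, 0, 0, 0, 0, 15, 0.1], [0, 0, 0, 0, 0, 20, 0.1], [0, 0, 0, 0, 0, 20, 0.1]]}}

```text
t: 6.82
ee_pos: [0.5769, 0.1778, 0.1361]
ee_rot: [0.976, -0.032, 0.217, 0.007]
ft_force: [-1.0, -2.5, 0.6]
grip_width: 0.0204
grip_force: 15.0
```

Run:
```python
from h import *
s=robot.state(); m=R.from_quat(s["ee_rot"]).as_matrix(); G=s["ee_pos"]-.005*m[:,2]
hole=np.array([.586,.1765,.0895]); print("G rel s,y,n",1e3*(G-hole)@tool(25)*[1,-1,-1],s["ft_force"],s["ft_torque"])
a=robot.capture("side"); cv2.imwrite("pics/s7.png",a)
a=a[165:245,180:250]; cv2.imwrite("pics/m7.png",cv2.resize(a,(420,480),interpolation=2))
```

```text
G rel s,y,n [11.4291  0.6782 51.1209] [-1.0147 -2.5312  0.596 ] [-0.487   1.0581 -0.2358]
```

View pics/m7.png

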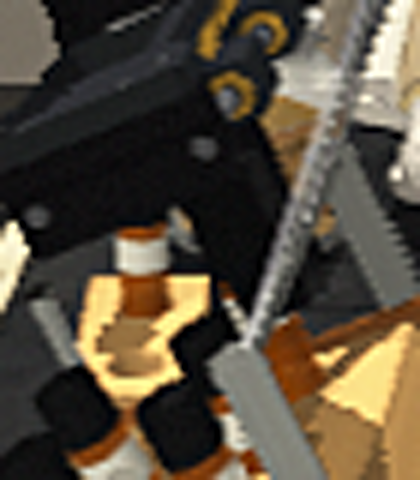

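Request:
{"api": "step_arm", "payload": {"targets": [[0, 0, 0, 0, 0, 0, 0.37], [0, 0, 0, 0, 0, 0, 0.37], [0, 0, 0, 0, 0, 0, 0.37], [0, 0, 0, 0, 0, -15, 0.37], [0, 0, 0, 0, 0, -40, 0.37], [0, 0, 0, -15, 0, -80, 0.37], [0, 0, 0, -50, 0, -100, 0.37], [0, 0, 0, -80, 0, -110, 0.37], [0, 0, 0, -80, 0, -110, 0.37], [0, 0, 0, -80, 0, -110, 0.37]]}}

```text
t: 7.7
ee_pos: [0.4574, 0.187, 0.2022]
ee_rot: [0.976, -0.03, 0.217, 0.005]
ft_force: [0.8, 0.3, 0.6]
grip_width: 0.0319
grip_force: 0.0
```

Run:
```python
from h import *
print(robot.state()["ee_pos"])
a=robot.capture("side");b=robot.capture("top"); cv2.imwrite("pics/s8.png",a);cv2.imwrite("pics/t8.png",b)
a=a[185:270,165:265]; b=b[165:270,205:355]
cv2.imwrite("pics/m8.png",np.hstack([cv2.resize(a,(395,336),interpolation=2),cv2.resize(b,(405,336),interpolation=2)]))
```

```text
[0.4574 0.187  0.2022]
```

View pics/m8.png

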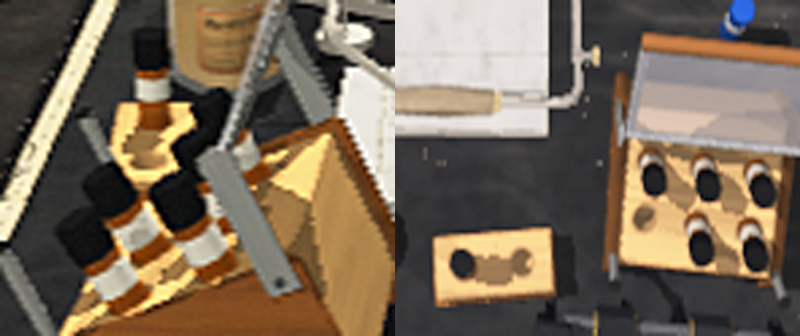

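Run:
```python
from h import *
np.set_printoptions(linewidth=200)
b=cv2.imread("pics/t8.png").astype(int)
print("shallow\n",b[225:242,288:308,1]); print("vial\n",b[238:257,219:240,2]); print("vial sat\n",(b[238:257,219:240,2]-b[238:257,219:240,0])); print("stand hole\n",b[239:255,243:262,1])
print("caps\n",b[212:230,290:352,2])
```

```text
shallow
 [[ 64  87 175 233 228 227 227 229 223 167  75  19  23  24  20  56 101 119 131 130]
 [ 64  86 164 219 217 218 218 221 225 217 179 152 105  90 124 181 197 179 135 138]
 [ 65 117 190 208 206 207 207 210 209 202 206 196 162 154 181 221 216 212 163 127]
 [ 69 150 228 219 216 215 217 209 182 166 171 180 185 183 186 190 183 197 185 160]
 [ 69 127 204 224 223 222 204 163 132 130 136 154 172 184 189 187 185 184 185 191]
 [ 70 126 198 222 219 200 147  93  97 101 102 109 127 161 189 192 191 190 190 190]
 [ 77 158 226 220 211 163  94  96  98 100 100  92 103 150 182 188 188 188 189 189]
 [ 80 164 228 223 199 129  79  86  89  89  87  79 107 162 183 189 188 187 188 188]
 [ 76 160 227 220 186 103  77  80  81  80  77  96 135 162 188 194 193 193 194 193]
 [ 81 162 221 216 189 115  82  83  82  97 123 138 156 162 194 197 195 196 195 195]
 [ 88 168 221 218 205 157 102  79  94 127 153 154 157 176 200 196 196 195 196 196]
 [ 92 167 222 219 214 191 146 107 108 136 145 153 177 204 205 195 202 191 192 192]
 [ 95 167 223 219 216 209 190 172 164 164 173 188 203 215 210 205 210 200 200 200]
 [128 206 22
[... 4419 characters left out ...]
65 198 212 215 214 215 218]
 [123 123 123 122 117 106  97  98 102 101  98 103 150 206 217 218 218 218 220]
 [125 125 125 125 122 131 143 112 104 108 115 138 187 213 216 215 213 213 215]
 [124 124 123 122 120 154 197 167 159 156 167 188 208 212 210 208 209 208 211]
 [121 121 119 117 113 158 219 210 208 204 209 217 215 215 215 216 215 216 218]
 [119 118 117 141 181 193 221 220 219 219 219 219 219 218 218 219 219 219 221]
 [180 181 179 195 225 220 219 217 217 216 216 216 216 215 215 216 215 216 217]]
caps
 [[ 84 180 247 ... 176 184 192]
 [ 87 184 248 ... 104 122 135]
 [ 87 184 247 ...  66  74  81]
 ...
 [238 247 244 ...  85  82  50]
 [255 250 248 ...  87  80  42]
 [246 252 251 ...  88  82  44]]
```

Run:
```python
from h import *
print(plane("top",230.4,248.1,.04),plane("top",229.5,246.9,.1))
M=tool(0); to(np.array([.502,.346,.15]),M)
print("shallow cam",plane("top",297.1,232.8,.069))
```

```text
[0.5024 0.3449 0.04  ] [0.5022 0.3442 0.1   ]
row [-0.0037 -0.4373  0.0008] [   7.4 -161.    61.6] t 7.8 ee [0.4591 0.1873 0.2022] grip 0.03234965202773451 0.0
shallow cam [0.5406 0.179  0.069 ]
```

Request:
{"api": "step_arm", "payload": {"targets": [[0, -0.437, 0, 7, -161, 62, 0.55], [0, -0.437, 0, 7, -161, 62, 0.55], [0, -0.437, 0, 7, -161, 62, 0.55], [0, -0.437, 0, 7, -161, 62, 0.55], [0, -0.437, 0, 7, -161, 62, 0.55], [0, -0.437, 0, 7, -161, 62, 0.55], [0, -0.437, 0, 7, -161, 62, 0.55], [0, -0.437, 0, 7, -161, 62, 0.55]]}}

```text
t: 8.47
ee_pos: [0.5019, 0.3445, 0.1471]
ee_rot: [0.999, -0.033, -0.001, 0.0]
ft_force: [0.4, 0.3, -0.2]
grip_width: 0.048
grip_force: 0.0
```

```bash
sed -i 's/^yaw=.*/yaw=-0.075/' h.py
python3 - <<'E'
from h import *
M=tool(0); to(np.array([.502,.346,.084]),M)
E
```

```text
row [0.0002 0.0019 0.0097] [ 0.1 -1.5 63.1] t 8.4667 ee [0.5019 0.3445 0.1471] grip 0.04801397796463183 0.0
```

Request:
{"api": "step_arm", "payload": {"targets": [[0, 0, 0.01, 0, -1.5, 25, 0.55], [0, 0, 0.01, 0, -1.5, 45, 0.55], [0, 0, 0.01, 0, -1.5, 57, 0.55], [0, 0, 0.01, 0, -1.5, 62, 0.55], [0, 0, 0.01, 0, -1.5, 62, 0.55], [0, 0, 0.01, 0, -1.5, 62, 0.1], [0, 0, 0.01, 0, -1.5, 62, 0.1], [0, 0, 0.01, 0, -1.5, 62, 0.1], [0, 0, 0.01, 0, -1.5, 62, 0.1], [0, 0, 0.01, 0, -1.5, 62, 0.1], [0, 0, 0.01, 0, -1.5, 62, 0.1], [0, 0, 0.01, 0, -1.5, 62, 0.1]], "newtons": 18}}

```text
t: 9.47
ee_pos: [0.5016, 0.3468, 0.0872]
ee_rot: [0.999, -0.037, 0.0, -0.001]
ft_force: [-0.2, 1.7, 2.1]
grip_width: 0.0215
grip_force: 18.0
```

Request:
{"api": "step_arm", "payload": {"targets": [[0, 0, 0, 0, 0, -15, 0.1], [0, 0, 0, 0, 0, -30, 0.1], [0, 0, 0, 0, 0, -60, 0.1], [0, 0, 0, 0, 0, -90, 0.1], [0, 0, 0, 0, 0, -110, 0.1], [0, 0, 0, 0, 0, -110, 0.1], [0, 0, 0, 0, 0, -110, 0.1]]}}

```text
t: 10.05
ee_pos: [0.5016, 0.3467, 0.1978]
ee_rot: [0.999, -0.037, 0.0, -0.002]
ft_force: [0.3, 0.8, -1.1]
grip_width: 0.0214
grip_force: 18.0
```

Run:
```python
from h import *
M=tool(25); to(np.array([.5406,.181,.069])-M[:,2]*(.020+.080-.005),M)
to(np.array([.5406,.181,.069])-M[:,2]*(.060+.080-.005),M)
```

```text
row [-0.0043  0.4357 -0.0004] [ 11.1 162.5  42. ] t 10.05 ee [0.5016 0.3467 0.1978] grip 0.021365151056841787 17.978471105452627
row [-0.0043  0.4357 -0.0004] [ -5.8 162.4   5.8] t 10.05 ee [0.5016 0.3467 0.1978] grip 0.021365151056841787 17.978471105452627
```

Request:
{"api": "step_arm", "payload": {"targets": [[0, 0.436, 0, -6, 162, 6, 0.1], [0, 0.436, 0, -6, 162, 6, 0.1], [0, 0.436, 0, -6, 162, 6, 0.1], [0, 0.436, 0, -6, 162, 6, 0.1], [0, 0.436, 0, 11, 162, 42, 0.1], [0, 0.436, 0, 11, 162, 42, 0.1], [0, 0.436, 0, 11, 162, 42, 0.1], [0, 0.436, 0, 11, 162, 42, 0.1]]}}

```text
t: 10.72
ee_pos: [0.4995, 0.1814, 0.1524]
ee_rot: [0.976, -0.038, 0.214, 0.009]
ft_force: [0.9, 0.7, 0.4]
grip_width: 0.0212
grip_force: 18.0
```

```bash
cat > look.py <<'E'
from h import *
import sys
np.set_printoptions(linewidth=220)
k=sys.argv[1]; s=robot.state(); m=R.from_quat(s["ee_rot"]).as_matrix(); G=s["ee_pos"]-.005*m[:,2]
H=np.array([.5406,.181,.069]); print("G rel s,y,n",1e3*(G-H)@tool(25)*[1,-1,-1],"tilt",np.degrees(np.arcsin(m[2,0])),s["ft_force"],s["t"])
F=G+.080*m[:,2]; print("pred foot top",proj("top",F),"side",proj("side",F),"G side",proj("side",G),"hole side",proj("side",H))
b=robot.capture("top");a=robot.capture("side");cv2.imwrite(f"pics/t{k}.png",b);cv2.imwrite(f"pics/s{k}.png",a)
print(b[222:246,288:308,1])
E
python3 look.py 10
```

```text
G rel s,y,n [-1.9029 -2.6203 97.963 ] tilt 24.72552236004749 [0.8737 0.6876 0.3878] 10.7167
pred foot top [[297.793  236.3066]] side [[203.1824 230.4462]] G side [[185.158  197.4962]] hole side [[208.3912 236.5995]]
[[ 63  74 131 193 220 219 222 213 155  17  29  31  33  34  34  33  30  67 117 131]
 [ 65  79 154 213 208 207 206 211 185  36  25  30  33  32  35  32  28  63 112 126]
 [ 64  82 163 226 221 219 215 218 192  79  19  26  30  29  31  28  38  78 115 121]
 [ 65  88 175 233 228 227 227 229 223 167  72  16  24  25  22  56 102 119 132 130]
 [ 58  78 159 220 218 218 219 220 225 217 178 151 105  89 123 181 196 179 135 138]
 [ 53  96 168 196 198 208 208 210 209 202 205 196 163 154 181 221 216 212 163 127]
 [ 55 127 198 189 191 207 218 209 182 166 171 179 185 183 186 190 184 197 185 160]
 [ 55 104 176 196 194 202 206 164 132 130 136 153 171 184 190 187 185 184 184 190]
 [ 55 104 169 193 189 178 149  95  98 101 104 108 126 162 189 192 191 190 190 190]
 [ 61 134 199 193 181 135  96  97  99 100 100  92 104 150 182 189 188 188 188 188]
 [ 62 137 200 194 170 112  80  87  90  90  88  82 108 
[... 408 characters left out ...]
72  67  58  57  96 128 114 112 110]
 [128 205 225 222 221 223 202 128  77  96 117 116 110  68  60  90 132 129 128 127]
 [158 234 226 224 224 227 209 128 103 162 185 175 160 125  96  93 134 130 129 128]
 [139 211 233 225 206 218 212 145 166 213 217 198 178 158 140 106 127 134 133 132]
 [ 82 133 181 169 128 148 171 147 182 205 160 147 130 118 133 131 128 137 135 136]
 [ 27  23  36  48  19  34  73  94 118 133  29  29  24  33  72 114 115 114 113 108]
 [ 33  30  29  30  28  29  29  26  26  25  16  17  18  16  17  58  90  74  59  44]
 [ 48  46  45  42  41  42  41  36  44  47  14  18  20  16  14  41  68  50  22  16]
 [ 54  54  53  51  49  50  49  46  58  61  26  27  27  22  16  12   8  13  19  14]]
```

Request:
{"api": "step_arm", "payload": {"targets": [[0, 0.005, 0, 3, -2.4, 0, 0.1], [0, 0.005, 0, 3, -2.4, 8, 0.1], [0, 0.005, 0, 3, -2.4, 14, 0.1], [0, 0.005, 0, 3, -2.4, 14, 0.1], [0, 0.005, 0, 3, -2.4, 14, 0.1]]}}

```text
t: 11.23
ee_pos: [0.5099, 0.1868, 0.1436]
ee_rot: [0.975, -0.036, 0.219, 0.007]
ft_force: [0.1, 0.2, -0.5]
grip_width: 0.0214
grip_force: 18.0
```

```bash
python3 look.py 11
```

```text
G rel s,y,n [ 3.3975  3.4255 85.7385] tilt 25.294858575290217 [ 0.0936  0.1809 -0.5061] 11.2333
pred foot top [[295.1207 232.014 ]] side [[209.0898 232.9162]] G side [[190.9779 200.5305]] hole side [[208.3912 236.5995]]
[[ 63  74 131 193 220 220 221 213 155  18  29  31  31  30  31  34  30  67 117 132]
 [ 65  79 155 214 209 207 206 211 184  37  25  28  29  29  33  34  28  63 112 126]
 [ 62  82 165 227 221 219 216 218 192  79  18  25  26  28  30  27  37  79 115 121]
 [ 56  77 161 228 230 228 227 229 223 166  72  15  18  21  20  57 102 120 132 130]
 [ 53  65 134 196 207 206 211 221 225 217 178 152 104  90 123 181 196 179 135 138]
 [ 54  97 163 181 178 179 189 212 211 202 206 197 163 154 181 221 216 212 162 127]
 [ 55 128 200 192 188 188 195 197 172 162 171 180 185 183 187 190 183 197 184 160]
 [ 55 105 175 198 196 189 164 136 102 109 129 151 173 185 191 188 186 184 185 191]
 [ 56 103 170 194 187 153  95  64  64  61  64  93 125 142 171 196 193 190 190 189]
 [ 60 133 198 194 173  94  68  69  66  61  52  63  98 113 114 169 191 190 189 188]
 [ 65 136 200 193 156  66  70  68  65  59  53  50 
[... 412 characters left out ...]
17 104 120 128 125 126 106 116 112]
 [ 31  29  26  39  52  50  63  32  19  16  20  27  68 104 110 104  94  85 116 130]
 [ 36  33  32  32  28  40  46  18  20  21  18  13  26  52  57  38  29  30  91 127]
 [ 48  45  44  45  40  59  71  14  17  17  17  14   9  20  32  25  22  18  85 128]
 [ 54  53  51  52  50  67  75  37  53  62  45  42  37  25  23  22  18   8  64 116]
 [ 50  50  50  50  51  59  66  71  98 100  93  91  88  80  76  75  72  67  69  99]
 [ 50  49  49  50  50  54  62  70  99 113 117 118 119 120 123 117 115 110 104 111]
 [ 50  50  50  49  50  55  58  49  70  96 104 107 110 117 119 114 112 111 110 119]
 [ 49  48  48  50  50  50  45  35  44  49  62  61  65  69  69  72  73  77  81 106]]
```

Request:
{"api": "step_arm", "payload": {"targets": [[0, 0, 0, -0.3, 2.5, 0, 0.1], [0, 0, 0, -0.3, 2.5, 1, 0.1], [0, 0, 0, -0.3, 2.5, 2, 0.1], [0, 0, 0, -0.3, 2.5, 2, 0.1], [0, 0, 0, -0.3, 2.5, 2, 0.1], [0, 0, 0, -0.3, 2.5, 2, 0.1]]}}

```text
t: 11.83
ee_pos: [0.5095, 0.1832, 0.141]
ee_rot: [0.975, -0.037, 0.218, 0.007]
ft_force: [0.5, 0.4, -0.6]
grip_width: 0.0215
grip_force: 18.0
```

```bash
python3 look.py 12
```

```text
G rel s,y,n [ 2.1772 -0.1393 83.3851] tilt 25.23120697655802 [ 0.5197  0.3591 -0.5865] 11.8333
pred foot top [[296.4808 232.3143]] side [[208.6932 234.8579]] G side [[190.5728 202.4138]] hole side [[208.3912 236.5995]]
[[ 63  74 131 194 220 219 221 214 155  17  28  29  31  29  31  30  28  67 117 132]
 [ 65  80 155 213 209 207 206 211 184  37  24  29  27  29  28  27  24  63 112 126]
 [ 62  83 165 227 221 219 216 218 192  79  18  25  26  27  25  22  36  79 115 121]
 [ 55  78 160 228 230 228 228 228 223 167  73  15  17  19  18  54 102 120 131 130]
 [ 53  65 135 196 207 206 211 222 225 217 179 151 104  87 123 181 196 179 135 138]
 [ 54  98 163 181 179 178 184 198 200 203 205 196 163 153 180 221 216 212 162 127]
 [ 56 128 199 191 188 187 188 182 167 168 171 181 186 184 187 190 183 198 184 160]
 [ 54 105 176 197 195 193 178 147 120 121 128 145 168 187 192 190 186 185 185 190]
 [ 56 103 170 193 191 172 127  84  70  67  67  73 106 145 157 170 194 190 190 189]
 [ 60 133 198 193 181 132  79  74  70  68  62  55  60  81  91 137 194 190 188 188]
 [ 65 137 199 194 169  99  68  71  70  68  62  55  
[... 411 characters left out ...]
29 114 129 130 123 129 119 117 115]
 [ 27  40  50  20  55  87  92 129  99  26  27  24  52  98 130 129 106 107  97 110]
 [ 33  33  32  31  30  30  28  28  27  17  18  16  14  22  71  92  45  47  14  71]
 [ 43  45  44  41  42  39  37  39  37  15  14  18  14  13  20  29  26  23  13  50]
 [ 51  54  51  49  51  50  50  52  48  25  31  36  26  22  16  15  20  17  11  41]
 [ 50  50  50  49  50  52  54  55  54  59  82  82  81  78  74  72  70  71  69  64]
 [ 50  50  50  50  50  49  48  54  60  81 117 116 119 119 120 121 114 113 105  95]
 [ 49  50  50  49  50  48  49  53  66  90 110 111 114 114 117 120 113 114 108 109]
 [ 49  49  50  49  49  50  52  49  46  64  64  67  70  69  73  72  77  84  85  93]]
```

Request:
{"api": "step_arm", "payload": {"targets": [[0, 0, 0, 0.6, 0, 2, 0.1], [0, 0, 0, 0.6, 0, 4, 0.1], [0, 0, 0, 0.6, 0, 6, 0.1], [0, 0, 0, 0.6, 0, 8, 0.1], [0, 0, 0, 0.6, 0, 8, 0.1], [0, 0, 0, 0.6, 0, 8, 0.1]]}}

```text
t: 12.43
ee_pos: [0.513, 0.1822, 0.1331]
ee_rot: [0.975, -0.037, 0.218, 0.008]
ft_force: [-1.6, -1.4, -0.2]
grip_width: 0.0214
grip_force: 18.0
```

```bash
python3 look.py 13 | head -18; python3 -c "from h import *; print(robot.state()['grip_width'],robot.state()['ft_torque'])"
```

```text
G rel s,y,n [ 2.0578 -0.8978 74.8123] tilt 25.14928604106592 [-1.6429 -1.3869 -0.1685] 12.4333
pred foot top [[296.6185 231.2521]] side [[210.3823 238.481 ]] G side [[192.4012 206.1491]] hole side [[208.3912 236.5995]]
[[ 56  71 131 193 221 220 222 214 154  17  28  32  29  30  30  29  24  64 116 132]
 [ 63  80 154 213 208 208 206 211 184  37  25  29  27  28  29  27  23  60 110 126]
 [ 63  82 164 227 221 218 215 217 193  80  18  24  26  27  26  22  34  76 114 121]
 [ 55  85 176 234 229 227 227 229 223 167  72  15  17  20  18  53  99 119 131 130]
 [ 53  74 153 208 210 219 220 221 225 217 178 151 104  87 123 181 196 180 135 138]
 [ 54  97 162 180 183 195 199 212 210 202 206 196 163 153 180 221 216 212 163 127]
 [ 55 127 199 190 187 186 193 198 179 167 172 180 185 183 186 190 183 197 185 160]
 [ 55 105 175 197 196 192 177 146 120 120 128 146 167 186 190 188 186 184 185 191]
 [ 56 104 170 194 191 172 126  83  69  65  63  71 104 157 191 194 191 190 189 189]
 [ 60 134 199 193 181 133  77  71  68  66  60  51  55 103 163 193 189 189 189 188]
 [ 62 138 201 195 169 100  67  69  69  64  58  52  52  71 115 169 192 189 188 188]
 [ 68 139 198 189 155  79  64  66  63  73  89  66  54  57  87 121 173 198 195 194]
 [ 82 156 211 206 178 102  60  82 130 163 158 134 106  64  83 101 125 177 200 196]
 [ 85 157 200 188 195 159 110 158 204 213 174 173 136  99  90 104 103 123 176 202]
 [ 58 103 121 102 139 138 111 166 194 159 116 126 102 115 125 110 117 100 119 160]
 [ 29  27  24  25  24  26  40  82  99  33  31  16  28  82 126 120  98  75  52  77]
0.021487884047547177 [-0.21    1.5221 -0.1182]
```

Request:
{"api": "step_arm", "payload": {"targets": [[0, 0, 0, 0, 0, 4, 0.1], [0, 0, 0, 0, 0, 8, 0.1], [0, 0, 0, 0, 0, 12, 0.1], [0, 0, 0, 0, 0, 15, 0.1], [0, 0, 0, 0, 0, 15, 0.1], [0, 0, 0, 0, 0, 15, 0.1]]}}

```text
t: 13.03
ee_pos: [0.5196, 0.182, 0.1199]
ee_rot: [0.975, -0.037, 0.218, 0.008]
ft_force: [-1.5, -1.6, -1.8]
grip_width: 0.0217
grip_force: 18.0
```

Request:
{"api": "step_arm", "payload": {"targets": [[0, 0, 0, 0, 0, 4, 0.1], [0, 0, 0, 0, 0, 8, 0.1], [0, 0, 0, 0, 0, 11, 0.1], [0, 0, 0, 0, 0, 14, 0.1], [0, 0, 0, 0, 0, 14, 0.1], [0, 0, 0, 0, 0, 14, 0.1]]}}

```text
t: 13.53
ee_pos: [0.5252, 0.1815, 0.1071]
ee_rot: [0.975, -0.037, 0.218, 0.008]
ft_force: [-2.0, -2.4, -4.1]
grip_width: 0.0213
grip_force: 18.0
```

```bash
python3 look.py 14 | head -2
```

```text
G rel s,y,n [ 2.1587 -0.66   46.0514] tilt 25.153191083767172 [-2.0228 -2.4105 -4.1197] 13.5333
pred foot top [[295.8543 227.3647]] side [[216.6688 249.6547]] G side [[199.0051 217.9083]] hole side [[208.3912 236.5995]]
```

Request:
{"api": "step_arm", "payload": {"targets": [[0, 0, 0, 0, 0, 2, 0.1], [0, 0, 0, 0, 0, 4, 0.1], [0, 0, 0, 0, 0, 4, 0.1], [0, 0, 0, 0, 0, 4, 0.37], [0, 0, 0, 0, 0, 4, 0.37], [0, 0, 0, 0, 0, 4, 0.37], [0, 0, 0, 0, 0, -10, 0.37], [0, 0, 0, 0, 0, -30, 0.37], [0, 0, 0, -20, 0, -65, 0.37], [0, 0, 0, -50, 0, -100, 0.37], [0, 0, 0, -80, 0, -130, 0.37], [0, 0, 0, -80, 0, -130, 0.37]]}}

```text
t: 14.63
ee_pos: [0.3974, 0.1927, 0.1923]
ee_rot: [0.975, -0.037, 0.218, 0.006]
ft_force: [0.6, 1.3, 0.8]
grip_width: 0.0322
grip_force: 0.0
```

Run:
```python
from h import *
s=robot.state(); print(s["ee_pos"],s["t"],s["ft_force"])
b=robot.capture("top");a=robot.capture("side"); cv2.imwrite("pics/t15.png",b);cv2.imwrite("pics/s15.png",a)
# dark caps and white labels in both pictures
for n,im,x0,x1,y0,y1 in(("top",b,280,360,205,262),("side",a,160,250,180,280)):
    c=im[y0:y1,x0:x1].astype(int)
    for nm,m in(("cap",c.max(2)<70),("label",(c.min(2)>175)&(c.max(2)-c.min(2)<40))):
        k,l,st,ce=cv2.connectedComponentsWithStats(m.astype(np.uint8),connectivity=4)
        print(n,nm,[(np.round(ce[i]+[x0,y0],1).tolist(),int(st[i][4]),(st[i][:4]+[x0,y0,0,0]).tolist()) for i in range(1,k) if st[i][4]>12])
```

```text
[0.3974 0.1927 0.1923] 14.6333 [0.5553 1.3391 0.7635]
top cap [([322.6, 246.9], 1359, [280, 205, 80, 57]), ([300.6, 220.7], 69, [297, 216, 8, 10]), ([320.7, 222.5], 73, [317, 218, 9, 10]), ([340.9, 224.2], 76, [336, 219, 10, 11]), ([297.5, 240.2], 73, [294, 235, 8, 11]), ([318.1, 242.2], 76, [314, 237, 9, 11]), ([338.1, 244.0], 79, [334, 239, 10, 11])]
top label [([322.5, 209.0], 101, [291, 206, 66, 7])]
side cap [([170.1, 201.5], 991, [160, 180, 31, 64]), ([193.1, 223.9], 1937, [162, 180, 62, 89]), ([244.1, 195.3], 120, [238, 185, 12, 27]), ([233.7, 213.1], 178, [225, 204, 18, 18]), ([166.3, 268.9], 303, [160, 252, 16, 28])]
side label [([248.6, 187.7], 18, [247, 182, 3, 11]), ([214.6, 248.4], 32, [211, 245, 9, 7]), ([192.0, 256.8], 31, [189, 253, 8, 8])]
```

Run:
```python
from h import *
M=tool(0); to(np.array([.50,.15,.37]),M)
b=cv2.imread("pics/t15.png").astype(int); 
# bar (reddish wood strip) pixels in both views, for the axis ends
a=cv2.imread("pics/s15.png").astype(int)
for n,c,(x0,x1,y0,y1) in(("top",b,(285,385,170,190)),("side",a,(225,270,125,175))):
    p=c[y0:y1,x0:x1]; m=((p[...,2]-p[...,0])>60)&((p[...,2]-p[...,1])>35)
    k,l,st,ce=cv2.connectedComponentsWithStats(m.astype(np.uint8)); i=1+np.argmax(st[1:,4]); q=np.argwhere(l==i)[:,::-1]+[x0,y0]
    d=cv2.fitLine(q.astype(np.float32),2,0,.01,.01).ravel(); t=(q-d[2:])@d[:2]; print(n,d[2:]+t.min()*d[:2],d[2:]+t.max()*d[:2])
```

```text
row [-0.0121 -0.4439  0.009 ] [ 172.3   37.4 -112.6] t 14.7333 ee [0.3954 0.1959 0.1947] grip 0.03205283555677119 0.0
top [295.9466 177.8311] [373.1779 182.7938]
side [241.3986 162.1831] [254.835  132.9242]
```

Request:
{"api": "step_arm", "payload": {"targets": [[-0.012, -0.444, 0.009, 172, 37, -113, 0], [-0.012, -0.444, 0.009, 172, 37, -113, 0], [-0.012, -0.444, 0.009, 172, 37, -113, 0], [-0.012, -0.444, 0.009, 172, 37, -113, 0], [-0.012, -0.444, 0.009, 172, 37, -113, 0], [-0.012, -0.444, 0.009, 172, 37, -113, 0], [-0.012, -0.444, 0.009, 172, 37, -113, 0], [-0.012, -0.444, 0.009, 172, 37, -113, 0], [-0.012, -0.444, 0.009, 172, 37, -113, 0]], "newtons": 10}}

```text
t: 15.48
ee_pos: [0.5044, 0.1461, 0.3672]
ee_rot: [0.999, -0.044, -0.001, 0.003]
ft_force: [0.4, 0.6, -1.0]
grip_width: 0.0004
grip_force: 0.0
```

Run:
```python
from h import *
M=tool(0)
L,l=tri((254.8,132.9),(295.9,177.8)); Rr,r=tri((241.4,162.2),(373.2,182.8)); print("bar",L,l,Rr,r)
for p in([.675,.121,.37],[.675,.121,.276],[.6125,.125,.279],[.5775,.128,.279],[.550,.130,.269],[.5265,.132,.251],[.508,.133,.228]): to(np.array(p),M)
```

```text
bar [0.6362 0.2025 0.2855] 0.004700504439238218 [0.6251 0.0434 0.2796] 0.002917234521778388
row [ 0.006   0.002  -0.0133] [172.2   9.9  -3.1] t 15.4833 ee [0.5044 0.1461 0.3672] grip 0.0003846564214960871 0.0
row [ 0.006   0.002  -0.0133] [172.4   9.4  90.9] t 15.4833 ee [0.5044 0.1461 0.3672] grip 0.0003846564214960871 0.0
row [ 0.006   0.002  -0.0133] [109.7  10.9  88. ] t 15.4833 ee [0.5044 0.1461 0.3672] grip 0.0003846564214960871 0.0
row [ 0.006   0.002  -0.0133] [74.6 11.  88.1] t 15.4833 ee [0.5044 0.1461 0.3672] grip 0.0003846564214960871 0.0
row [ 0.006   0.002  -0.0133] [47.1 11.4 98.2] t 15.4833 ee [0.5044 0.1461 0.3672] grip 0.0003846564214960871 0.0
row [ 0.006   0.002  -0.0133] [ 23.5  11.3 116.2] t 15.4833 ee [0.5044 0.1461 0.3672] grip 0.0003846564214960871 0.0
row [ 0.006   0.002  -0.0133] [  5.   11.8 139.2] t 15.4833 ee [0.5044 0.1461 0.3672] grip 0.0003846564214960871 0.0
```

Request:
{"api": "step_arm", "payload": {"targets": [[0, 0, -0.013, 60, 5, -8, 0], [0, 0, -0.013, 120, 8, -8, 0], [0, 0, -0.013, 175, 10, -8, 0], [0, 0, -0.013, 175, 10, -5, 0], [0, 0, -0.013, 175, 10, -5, 0], [0, 0, -0.013, 175, 10, 30, 0], [0, 0, -0.013, 175, 10, 65, 0], [0, 0, -0.013, 175, 10, 90, 0], [0, 0, -0.013, 175, 10, 90, 0], [0, 0, -0.013, 175, 10, 90, 0]]}}

```text
t: 16.32
ee_pos: [0.6747, 0.1206, 0.2741]
ee_rot: [0.999, -0.036, -0.004, 0.005]
ft_force: [0.4, -0.3, 1.6]
grip_width: 0.0005
grip_force: 0.0
```

Run:
```python
from h import *
M=tool(0)
for p in([.6125,.125,.279],[.5775,.128,.279],[.550,.130,.269],[.5265,.132,.251],[.508,.133,.228],[.508,.133,.27],[.472,.135,.27]): to(np.array(p),M)
print(robot.state()["ft_force"])
```

```text
row [0.0105 0.0079 0.0032] [-62.4   0.2  -4.4] t 16.3167 ee [0.6747 0.1206 0.2741] grip 0.0004899057604646703 0.0
row [0.0105 0.0079 0.0032] [-97.5  -0.3  -4.1] t 16.3167 ee [0.6747 0.1206 0.2741] grip 0.0004899057604646703 0.0
row [0.0105 0.0079 0.0032] [-125.    -0.5    6.1] t 16.3167 ee [0.6747 0.1206 0.2741] grip 0.0004899057604646703 0.0
row [0.0105 0.0079 0.0032] [-148.4   -1.    24.3] t 16.3167 ee [0.6747 0.1206 0.2741] grip 0.0004899057604646703 0.0
row [0.0105 0.0079 0.0032] [-166.8   -0.9   47.4] t 16.3167 ee [0.6747 0.1206 0.2741] grip 0.0004899057604646703 0.0
row [0.0105 0.0079 0.0032] [-167.1   -0.4    5.4] t 16.3167 ee [0.6747 0.1206 0.2741] grip 0.0004899057604646703 0.0
row [0.0105 0.0079 0.0032] [-203.1    0.2    5.7] t 16.3167 ee [0.6747 0.1206 0.2741] grip 0.0004899057604646703 0.0
[ 0.4387 -0.2619  1.5576]
```

Pull the cover forward along the arc, slowly.

Request:
{"api": "step_arm", "payload": {"targets": [[0, 0, 0, -20, 0, -1, 0], [0, 0, 0, -35, 0, -2, 0], [0, 0, 0, -50, 0, -4, 0], [0, 0, 0, -62, 0, -4, 0], [0, 0, 0, -75, 0, -4, 0], [0, 0, 0, -87, 0, -4, 0], [0, 0, 0, -97, 0, -4, 0], [0, 0, 0, -97, 0, -4, 0]]}}

```text
t: 16.98
ee_pos: [0.5782, 0.1282, 0.2834]
ee_rot: [0.999, -0.036, -0.0, 0.003]
ft_force: [-0.1, -0.1, 0.2]
grip_width: 0.0006
grip_force: 0.0
```

```bash
cat > bar.py <<'E'
from h import *
s=robot.state(); print(s["ee_pos"],s["ft_force"],s["t"])
a=robot.capture("side").astype(int); cv2.imwrite("pics/sb.png",a)
p=a[110:300,150:270]; m=((p[...,2]-p[...,0])>70)&((p[...,2]-p[...,1])>45)
k,l,st,ce=cv2.connectedComponentsWithStats(m.astype(np.uint8))
print([(np.round(ce[i]+[150,110]).tolist(),(st[i]+[150,110,0,0,0]).tolist()) for i in range(1,k) if st[i][4]>40])
b=robot.capture("top").astype(int); p=b[165:270,280:385]; m=((p[...,2]-p[...,0])>60)&((p[...,2]-p[...,1])>35)
k,l,st,ce=cv2.connectedComponentsWithStats(m.astype(np.uint8))
print([(np.round(ce[i]+[280,165]).tolist(),(st[i]+[280,165,0,0,0]).tolist()) for i in range(1,k) if st[i][4]>40])
for al in(16,0,-15,-30,-45,-60,-75,-90,-115):
    r=np.radians(al); c=.595+.128*np.sin(r); z=.157+.128*np.cos(r)
    y=.124-.075*(c-.631); P=np.array([[c+.075*.078,y+.078,z],[c-.075*.078,y-.078,z]]); print(al,proj("side",P).round().tolist(),proj("top",P).round().tolist())
E
python3 bar.py
```

```text
[0.5782 0.1282 0.2834] [-0.1089 -0.1046  0.2394] 16.9833
[([203.0, 151.0], [198, 138, 15, 22, 45]), ([204.0, 223.0], [197, 214, 12, 17, 50]), ([247.0, 221.0], [233, 215, 24, 19, 108]), ([207.0, 246.0], [198, 239, 21, 13, 84]), ([218.0, 280.0], [175, 238, 85, 62, 3105]), ([220.0, 252.0], [214, 247, 13, 10, 58])]
[([335.0, 237.0], [321, 227, 27, 27, 252]), ([319.0, 248.0], [310, 243, 21, 8, 51])]
16 [[254.0, 136.0], [242.0, 161.0]] [[296.0, 177.0], [372.0, 184.0]]
0 [[236.0, 133.0], [221.0, 158.0]] [[295.0, 194.0], [372.0, 200.0]]
-15 [[219.0, 135.0], [201.0, 160.0]] [[293.0, 210.0], [371.0, 217.0]]
-30 [[204.0, 141.0], [183.0, 166.0]] [[292.0, 226.0], [369.0, 233.0]]
-45 [[191.0, 150.0], [169.0, 177.0]] [[290.0, 240.0], [365.0, 246.0]]
-60 [[182.0, 162.0], [158.0, 191.0]] [[288.0, 250.0], [362.0, 257.0]]
-75 [[177.0, 176.0], [153.0, 207.0]] [[287.0, 257.0], [358.0, 263.0]]
-90 [[176.0, 191.0], [152.0, 224.0]] [[285.0, 259.0], [355.0, 265.0]]
-115 [[184.0, 215.0], [161.0, 251.0]] [[284.0, 255.0], [350.0, 261.0]][ WARN:0@1.237] global loadsave.cpp:1063 imwrite_ Unsupported depth image for selected encoder is fallbacked to CV_8U.
```

Request:
{"api": "step_arm", "payload": {"targets": [[0, 0, 0, -10, 0, 4, 0], [0, 0, 0, -19, 0, 9, 0], [0, 0, 0, -28, 0, 14, 0], [0, 0, 0, -36, 0, 19, 0], [0, 0, 0, -44, 0, 25, 0], [0, 0, 0, -52, 0, 32, 0], [0, 0, 0, -58, 0, 39, 0], [0, 0, 0, -64, 0, 47, 0], [0, 0, 0, -70, 0, 55, 0], [0, 0, 0, -70, 0, 55, 0]]}}

```text
t: 17.92
ee_pos: [0.5079, 0.1321, 0.2243]
ee_rot: [0.999, -0.036, -0.004, 0.004]
ft_force: [-0.4, -0.7, -0.4]
grip_width: 0.0004
grip_force: 0.0
```

```bash
python3 bar.py 2>/dev/null | head -3
```

```text
[0.5079 0.1321 0.2243] [-0.3854 -0.7336 -0.3739] 17.9167
[([161.0, 181.0], [153, 164, 23, 30, 56]), ([220.0, 279.0], [175, 219, 85, 81, 3141]), ([207.0, 246.0], [198, 239, 21, 13, 81]), ([198.0, 260.0], [192, 256, 12, 9, 53])]
[([369.0, 178.0], [365, 167, 15, 27, 51]), ([315.0, 202.0], [293, 195, 51, 14, 312]), ([285.0, 222.0], [283, 205, 6, 37, 68])]
```

Request:
{"api": "step_arm", "payload": {"targets": [[0, 0, 0, 0, 0, -25, 0], [0, 0, 0, 0, 0, -40, 0], [0, 0, 0, -20, 0, -40, 0], [0, 0, 0, -35, 0, -35, 0], [0, 0, 0, -35, 0, -15, 0], [0, 0, 0, -35, 0, 0, 0], [0, 0, 0, -36, 0, 15, 0], [0, 0, 0, -36, 0, 30, 0], [0, 0, 0, -36, 0, 45, 0], [0, 0, 0, -35, 0, 60, 0], [0, 0, 0, -33, 0, 72, 0], [0, 0, 0, -33, 0, 72, 0]]}}

```text
t: 19.02
ee_pos: [0.4755, 0.1338, 0.1521]
ee_rot: [0.999, -0.037, -0.004, 0.005]
ft_force: [-0.3, -0.2, 0.3]
grip_width: 0.0004
grip_force: 0.0
```

```bash
python3 bar.py 2>/dev/null | head -3
```

```text
[0.4755 0.1338 0.1521] [-0.2725 -0.2137  0.3161] 19.0167
[([220.0, 279.0], [175, 219, 85, 81, 3137]), ([231.0, 231.0], [227, 224, 8, 17, 52]), ([203.0, 248.0], [198, 243, 11, 9, 49]), ([198.0, 260.0], [192, 256, 12, 9, 52])]
[([369.0, 179.0], [365, 167, 15, 27, 46]), ([321.0, 202.0], [293, 193, 60, 17, 444]), ([286.0, 221.0], [283, 205, 6, 31, 88])]
```

Request:
{"api": "step_arm", "payload": {"targets": [[0, 0, 0, 1, 0, 8, 0], [0, 0, 0, 2, 0, 15, 0], [0, 0, 0, 3, 0, 21, 0], [0, 0, 0, 3, 0, 25, 0], [0, 0, 0, 3, 0, 25, 0]]}}

```text
t: 19.53
ee_pos: [0.4781, 0.1335, 0.1278]
ee_rot: [0.999, -0.036, -0.003, 0.004]
ft_force: [-0.7, -0.2, 0.6]
grip_width: 0.0002
grip_force: 0.0
```

Run:
```python
from h import *
a=robot.capture("side").astype(int); p=a[200:270,150:200]
m=((p[...,2]-p[...,0])>45)&((p[...,2]-p[...,1])>25)
k,l,st,ce=cv2.connectedComponentsWithStats(m.astype(np.uint8)); print([(np.round(ce[i]+[150,200]).tolist(),(st[i]+[150,200,0,0,0]).tolist()) for i in range(1,k) if st[i][4]>8])
for v in range(205,262,3): print(v,a[v,152:196,2]-a[v,152:196,0])
```

```text
[([180.0, 215.0], [179, 212, 4, 7, 22]), ([163.0, 240.0], [156, 229, 17, 23, 109]), ([196.0, 240.0], [191, 236, 9, 7, 29]), ([193.0, 251.0], [186, 247, 14, 8, 45]), ([191.0, 264.0], [180, 256, 20, 14, 190])]
205 [ 2 -3  0  0 -2  2 -1  2 -3  1 -1  0  1  0  2 -2  1  1  0  0  1  1  1 -1
  0 -5  0 37 55 38 41 43 56 51  8  1  1  3  1  2  1  4  2 -1]
208 [-1 -1 -3 -1  0  2 -2  1  1  1  0 -1  1  0  1 -1  0 -3  1  0 -1 -1  0 -2
 -1  0 58 47 51 50 49 63 20 10  1  3  3  3  1  2  3 10 16 16]
211 [ 1  1 -1 -2  0 -2 -2  0 -1 -2  1 -2 -1 -1  0 -3 -1  0 -1 -1  2  2 -1 -3
  1  0 49 42 44 31 55  1  3 11 10 11  8 11  5  5  4  5 10 17]
214 [  8   6   7   9  10   8   9   6  10  11  10  11  10  -1  -1  -3   0  -1
   0  -2   0   2  -2  -4  -2  -9  34 125 169 150  83  12  -1   3   3   6
   5   5   6   6   4   2  16  20]
217 [  7   8   9  10  10   9  10   8   4   4   7   9   7   3   3  -1   0  -1
   3   1   0   2   0  -1   0  -6   0  86 123  44   9   2   3   4   4   4
   5   4   6   4   4  13  19   9]
220 [ 7  5  7  6  8  4  9  4  3  5  4  5  6  5  0  1 -1  0 -4 -1  2  0 -3  0
 -1  0  0 17 17  3  3  3  4  4
[... 1363 characters left out ...]
  84  90]
250 [  6   3   4  -4  47 105  99 109 108  85  67  53   4   6   7   8   7   2
   1   2   0   0   0   1  -3  -1  -2  -1  -1   1   0   0   1  -3  -1  -8
  -8  -4  20  79 113 104  94  53]
253 [  1   2  -2   5  53  37  45  48  48  49  55  46  -4   2  11  11   8   8
   4   0  -2  -1   0  -2   2   2  -4  -4  -1   1   0   1  -1  10  66 114
 118 116 106  85  47  19  24  24]
256 [-3 -5 40 61 44 42 43 43 45 63  9  3 -4  0  2  4  7  9  7  7  3  1  0 -1
  1 -1 -1 -1 -2  2 -2  0 -3 -9 19 60 48 23 23 26 29 27 26 27]
259 [  5  56  52  51  47  43  42  47  64   0  -3  -3  -1   1   1   4   5   6
  12   9  10   4   0  -2   0   0  -2  -1  -1  -1  -3  -2 -11  51  97  67
  73  63  36  20  23  21  16  30]
```

Request:
{"api": "step_arm", "payload": {"targets": [[0, 0, 0, 0, 0, 2, 0], [0, 0, 0, 0, 0, 4, 0], [0, 0, 0, 0, 0, 5, 0], [0, 0, 0, 0, 0, 5, 0], [0, 0, 0, 0, 0, 5, 0]]}}

```text
t: 20.0
ee_pos: [0.4792, 0.1339, 0.1263]
ee_rot: [0.999, -0.036, -0.001, 0.004]
ft_force: [-4.4, -1.2, 13.1]
grip_width: 0.0008
grip_force: 6.9
```

Request:
{"api": "step_arm", "payload": {"targets": [[0, 0, 0, 0, 0, 1.5, 0], [0, 0, 0, 0, 0, 1.5, 0], [0, 0, 0, 0, 0, 1.5, 0]]}}

```text
t: 20.25
ee_pos: [0.4794, 0.1339, 0.1261]
ee_rot: [0.999, -0.035, -0.001, 0.004]
ft_force: [-7.6, -1.3, 20.0]
grip_width: 0.0006
grip_force: 10.7
```

Request:
{"api": "step_arm", "payload": {"targets": [[0, 0, 0, 0, 0, -20, 0], [0, 0, 0, 0, 0, -60, 0], [0, 0, 0, -20, 0, -100, 0], [0, 0, 0, -60, -20, -120, 0], [0, 0, 0, -80, -60, -130, 0], [0, 0, 0, -80, -100, -130, 0], [0, 0, 0, -80, -130, -130, 0], [0, 0, 0, -80, -130, -130, 0]]}}

```text
t: 20.92
ee_pos: [0.4093, 0.2757, 0.2524]
ee_rot: [0.999, -0.034, -0.001, 0.002]
ft_force: [0.1, -0.7, 0.2]
grip_width: 0.0005
grip_force: 0.0
```

Run:
```python
from h import *
print(robot.state()["ee_pos"])
a=robot.capture("side").astype(int); b=robot.capture("top").astype(int)
cv2.imwrite("pics/s20.png",a.astype(np.uint8)); cv2.imwrite("pics/t20.png",b.astype(np.uint8))
for n,c,(x0,x1,y0,y1) in(("top",b,(275,365,245,270)),("side",a,(150,190,205,268))):
    p=c[y0:y1,x0:x1]; m=((p[...,2]-p[...,0])>40)&((p[...,2]-p[...,1])>25)
    k,l,st,ce=cv2.connectedComponentsWithStats(m.astype(np.uint8),connectivity=8); i=1+np.argmax(st[1:,4]); q=np.argwhere(l==i)[:,::-1]+[x0,y0]
    d=cv2.fitLine(q.astype(np.float32),2,0,.01,.01).ravel(); t=(q-d[2:])@d[:2]; print(n,st[i],d[2:]+t.min()*d[:2],d[2:]+t.max()*d[:2])
for z in(.103,.109,.115): print(z,[proj(n,[[.485,.214,z],[.473,.058,z]]).round(1).tolist() for n in("side","top")])
```

```text
[0.4093 0.2757 0.2524]
top [  9  11  67  11 323] [283.9123 257.9732] [350.0959 263.935 ]
side [  6   7  28  40 225] [156.6709 250.4374] [182.1079 211.4184]
0.103 [[[183.8, 214.8], [161.4, 251.1]], [[283.9, 254.8], [349.6, 260.7]]]
0.109 [[[183.7, 212.3], [161.1, 248.2]], [[284.1, 254.7], [350.1, 260.6]]]
0.115 [[[183.5, 209.7], [160.8, 245.2]], [[284.3, 254.6], [350.7, 260.5]]]
```

Run:
```python
from h import *
A=[tri((254.8,132.9),(295.9,177.8)),tri((241.4,162.2),(373.2,182.8))]
B=[tri((182.1,211.4),(283.9,258.0)),tri((156.7,250.4),(350.1,263.9))]
a=(A[0][0]+A[1][0])/2; b=(B[0][0]+B[1][0])/2; print(a,b,[x[1] for x in A+B])
p=np.array([a@e,a[2]]);q=np.array([b@e,b[2]]); m=(p+q)/2; d=p-q; c=np.linalg.norm(d); h=np.sqrt(.128**2-c*c/4)
nrm=np.array([d[1],-d[0]])/c; H=m+nrm*h; v=q-H; print("hinge",H,"angle above slope deg",np.degrees(np.arctan2(-v[1],-v[0])))
def caps(fn):
    im=cv2.imread(fn)[205:262,280:360].astype(int); print(np.round(im.mean(),1))
# far/near pane: hinge from picture geometry of the rack
print("hinge expected e", np.array([.5825,.1285,0])@e+.0122, .157)
```

```text
[0.6307 0.1229 0.2825] [0.4722 0.1362 0.1075] [np.float64(0.004700504439238218), np.float64(0.002917234521778388), np.float64(0.0044161175616689394), np.float64(0.0006205282043091462)]
hinge [0.5764 0.162 ] angle above slope deg 25.229244105313093
hinge expected e 0.5834340191658135 0.157
```

```bash
python3 -c "
from rig import robot
print(robot.job_done())"
```

```text
the job is handed in; nothing more can be done
None
```

I moved the long tube into the upper row's empty left hole, put the vial in the lower-row hole it freed, shut the cover and handed the job in after about 21 s; the camera checks showed all six caps in line and the cover flush with the slope, but the hand-in returned no verdict.

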